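# Load the shrink press and wind it down

## Robot

A 7-joint arm with a two-finger parallel gripper is mounted at the origin on a cart in front of the work surface, level with it; the furniture and walls round the work are solid. World frame = base frame: x ahead of the robot, y to its left, z up, the work surface at z = 0. Lengths are in m, angles in rad, forces in N, time in s.
With the tool pointing down it reaches from about 0.425 to 0.8 m from the base axis. Payload 8.3 kg.
Tool frame: the origin (TCP) lies at the very end of the fingers, on their centre line; the grasp point (between the pads) lies 19 mm behind it (env.grip_point_offset is the distance from the TCP to the grasp point, in m); z points along the fingers, y is the line along which they close (so a half turn about z gives the same grasp; the last joint's range is limited). The gripper opens to 85 mm and grips with 20 to 120 N. Pads are 22 mm wide; open, the fingers measure 114 mm over their backs; the gripper's body (76 mm by 85 mm) begins 54 mm behind the grasp point. The pads swing forward as they close: fully open they stand 13 mm farther back than shut.
Start: joints at [1.086, 0.383, 0.016, 1.37, -0.006, 1.388, -0.046], TCP at [0.256, -0.57, 0.231] pointing down, gripper open.
Joint ranges: [-2.95, 2.95], [-0.25, 2.06], [-1.52, 1.56], [0.18, 2.33], [-1.44, 4.58], [0.02, 2.06], [-3.01, 3.01]. Speed limits (rad/s): [2.39, 2.39, 3.01, 3.01, 3.14, 3.14, 3.14].

## Interface

Orientations are given as [roll, pitch, yaw] about the fixed x, y, z axes, in that order (R = Rz(yaw) Ry(pitch) Rx(roll)).
In Python, from station import monitor, cams, env gives the robot as it stands. The module is installed in compiled form; this text tells all that it offers.
- The arm moves only by the tool apply_moves, never from a script. Its argument "deltas" is a list of rows, each a list of 7 numbers: the turn, a rotation vector about the world's x, y, z in rad, then the shift along the world's x, y, z in mm, then the opening, from 0 (shut) to 1 (fully open). A call has 1 to 20 rows; each row shifts and turns the commanded pose from where the row before left it; what a row does not reach is not made up. A row lasts 1/12 s, in which the tool goes at most 41.7 mm and 7.16 degrees, less where a joint would pass 70% of its speed; a pose out of reach is approached as far as the arm can. A call with a gripper value outside its range is refused whole. The fingers move at their own pace and stop on an object; "grip_force" is the grip in N (left out, the last holds). Time passes only in rows, so rows that do not move let the fingers close. It gives the time, the measured TCP pose, the force, the opening and the grip force at its end, in the units of the state.
- monitor.observe(): the state, without advancing time (a new reading comes with each control period).
- cams.capture(name): name is "scene" or "top" or "wrist"; returns a dict with "frame" (420x560x3 uint8, red, green, blue), "mtx" (3x3 intrinsics, pixels), "dist" ([k1, k2, p1, p2, k3] as OpenCV has them; the pictures are not rectified), "origin" and "orientation" of the camera in the world. Camera axes: x right, y down, z forward; pixel columns grow to the right and rows downward; lengths in m; the calibration is good to about 2 mm. A picture is of the moment at which its call begins. There is no depth.
- env.close_job(): hands the job in; it is judged then, once.
The state is a dict: "t": time; "q": joint angles; "joint_velocities": joint speeds; "tau": joint torques, N m; "position": TCP position; "orientation": TCP orientation; "force": force on the tool from outside, world axes, zero at the start; "moment": the same for the moment, N m; "opening": opening from 0.0 (shut) to 1.0 (fully open); "gripper_force": force on a finger pad.
Only numpy, scipy, OpenCV 4.12 (cv2) and the standard library are available. Lean on these libraries where they do the work, as an engineer would, in place of code of your own. Each camera call takes 0.05 s, during which the arm holds its last target. There are 200 camera calls.

## Task

Set this batch of brown moulded covers to cool flat in the screw press: draw its empty tray right out to the loading stops and lay each of the two to four covers that lie singly on the open bench to the left of the press flat in a nest of its own. Then slide the tray back along the bed, never lifting it, until it is fully home against the back stops under the plate, and wind the T-handle clockwise, half turn after half turn, until the screw is tight and the springs over the plate are well squeezed. The covers along the foot of the stack and in the trimming jig are not part of the batch; leave the tape roll and the deburring tool where they lie.

Things in the scene. Friction and masses are not known exactly. Their poses are not given: they have to be found in the camera images.
- press: Screw press, fixed: aluminium bed 252 mm (x) by 388 mm (y = -95 to +293 mm), its top 16 mm over the bench, and a portal along x: two 18 mm columns at x = +-110 mm, y = 0, white bridge 256 x 56 mm, top at 136 mm (nut flange in its middle to 141, column nuts to 151). Origin on the bench under the screw axis, z up; the tray slides along y between two 10 mm high rails, 3.5 mm play.
- press_home (a point): Bed surface under the screw axis: the tray's origin lies here when it is home, against two back stops at its -y side.
- press_load (a point): Bed surface at the press's y = +200 mm: the tray's origin lies here in the loading position, against two 6 mm high loading stops at its +y side, clear of the bridge.
- tray: Loose aluminium tray, 180 mm (x) by 152 mm (y), 14 mm high, about 0.6 kg, that slides flat on the press bed between the rails. Origin: centre of its underside, 16 mm over the bench; axes as the press's. Four nests, two by two, floor 6 mm over the underside, walls 8 mm higher than the floor; a bow handle on its +y side. It starts empty, 0 to 40 mm from home.
- tray_grip (a point): Middle of the tray's handle bar: black, 12 mm thick, 86 mm long along the tray's x, 145 mm from the tray's centre in +y and 30 mm over its underside (46 mm over the bench); 63 mm clear gap to the tray wall. Grip it from above, fingers closing along the tray's y.
- nest_1 (a point): Centre of the floor of the nest at the tray's x = -44, y = -40 mm. Each nest is 84 mm (x) by 64 mm (y) inside: a cover lies in it with its 74 mm length along the tray's x, its x axis along the tray's y. Either way round is right, but keep all steps to one side, else two high parts stand 22 mm apart and leave no room for a finger. Floor 22 mm over the bench.
- nest_2 (a point): Same for the nest at x = +44, y = -40 mm.
- nest_3 (a point): Same for the nest at x = -44, y = +40 mm.
- nest_4 (a point): Same for the nest at x = +44, y = +40 mm.
- cover_a: Brown moulded ABS cover, about 59 (x) x 74 (y) x 32 mm (z), 0.03 kg, lying flat. Origin: centre of its underside. A step runs along y: for x = -29 to -11 mm it is only 10 mm high, for x = -11 to +29 mm it is 32 mm high; grip this 40 mm wide part along x (its middle lies at x = +9 mm), with the fingertips above the step. Two to four of these covers are present.
- cover_b: Same as cover_a.
- cover_c: Same as cover_a.
- cover_d: Same as cover_a.
- t_handle (a joint): Turn of the press's screw and T-handle, rad, growing clockwise seen from above; each turn winds plate and handle 8 mm down. From 0 (plate 18 mm over covers in the tray; starts at 2 to 5, high enough for the loaded tray) to a stop at 20.5. At about 14.2 the plate meets the covers. It stays where it is left (drag 0.12 N m).
- t_centre (a point): Middle of the T-bar on the screw axis: 198 mm over the bench at joint 0, 8 mm lower for each turn.  The hub is 27 mm thick, its top 16 mm above the bar's middle.
- t_end_a (a point): Place to grip one arm of the T-bar, on its middle line 42 mm from the screw axis (with the press unturned and the joint at 0 it points to the press's +x). The bar is round steel, 12 mm thick and level, with a 19 mm black ball on each end 64 mm from the axis; the bridge lies 30 mm or more below the bar.
- t_end_b (a point): The same on the other arm.
- plate (a joint): How far the pressure plate (168 x 132 mm, rubber-faced) has been pushed up against its springs, m: 0 while it hangs free, about 0.008 with the screw on its stop and covers beneath; 2.5 N per mm with 7.5 N preload.
- tape_roll: Roll of masking tape, 101 mm across, 24 mm high, lying on the bench behind the covers; not part of the job.
- deburr_tool: Blue deburring tool, 164 mm long, lying on the bench to the left; not part of the job.

How it is judged:
By the outcome, as a careful person would: the job done as asked, in the order asked, and still so for the second after the job is handed in, with the robot touching nothing.
Of cover_a, cover_b, cover_c, cover_d only 2 to 4 are there at a start; the rules pass over those that are not, and their reading is None.
At some moment in a run one of cover_a, cover_b, cover_c, cover_d may be knocked a few centimetres aside while the robot is not near it.
Once in a run the grip may slacken for a moment while it holds something.
It also fails if it takes over 210 s, if anything falls off the work surface, if the arm or the gripper's body presses on something with over 40 N, if the wrist force passes 120 N, or if a joint passes its speed limit or range.

## Working session

There is one attempt and no reset: what is moved stays moved. The work goes in short steps, Python scripts to look and compute and a tool call to move; the robot and the scene stay as the last step left them, time stands still between calls to the robot, and variables do not carry over. Pictures are saved under pics/ and viewed, at most 14 in all, crops included, and the job is handed in when it is done.

Besides the shell and the picture viewer there is one more tool, called after "Emit:" as name([rows], argument=value, ...), one row to a line, values as JSON. apply_moves: Moves the arm, as the interface text tells. Its arguments: {"type":"object","properties":{"deltas":{"type":"array","items":{"type":"array","items":{"type":"number"}}},"grip_force":{"type":"number"}},"required":["deltas"]}

```bash
mkdir -p pics
cat > h.py <<'E'
import numpy as np, cv2
from scipy.spatial.transform import Rotation as R
from station import monitor, cams, env
def cap(n,f=None):
    c=cams.capture(n)
    if f: cv2.imwrite('pics/'+f,c['frame'][:,:,::-1])
    return c
def rot(o):
    o=np.array(o,float)
    return o if o.shape==(3,3) else (R.from_euler('xyz',o).as_matrix() if o.size==3 else R.from_quat(o).as_matrix())
def ray(c,px,z):
    p=cv2.undistortPoints(np.array(px,float).reshape(-1,1,2),np.array(c['mtx']),np.array(c['dist'])).reshape(-1,2)
    d=np.c_[p,np.ones(len(p))]@rot(c['orientation']).T
    o=np.array(c['origin']); return o+d*((z-o[2])/d[:,2])[:,None]
def proj(c,P):
    r=rot(c['orientation']).T
    return cv2.projectPoints(np.array(P,float).reshape(-1,1,3),cv2.Rodrigues(r)[0],-r@np.array(c['origin']),np.array(c['mtx']),np.array(c['dist']))[0].reshape(-1,2)
E
python3 - <<'E'
from h import *
for n in('scene','top'):
    c=cap(n,n+'0.png'); print(n,c['origin'],c['orientation'],c['mtx'])
print(monitor.observe())
E
```

```text
scene [-0.01185827  0.45977313  0.87223494] [-2.35550815  0.01499167 -2.23517001] [[384.75160233   0.         272.69855312]
 [  0.         384.75160233 209.5842988 ]
 [  0.           0.           1.        ]]
top [0.4412968  0.00832644 1.54704404] [-3.04882760e+00 -5.57869434e-04 -1.57277860e+00] [[423.39067721   0.         280.96543959]
 [  0.         423.39067721 207.84946954]
 [  0.           0.           1.        ]]
{'t': 0.1, 'q': array([ 1.08607619,  0.3841765 ,  0.01641059,  1.3710702 , -0.00627943,
        1.38818864, -0.04649039]), 'joint_velocities': array([-0.00148791, -0.00308846,  0.00051561, -0.00263544,  0.00030573,
        0.00094092, -0.00056172]), 'tau': array([ 2.67254516e-03, -6.29132366e+01,  8.47417172e-01, -3.72757816e+01,
        1.68674381e-02,  1.04103962e-02, -6.81471306e-05]), 'position': array([ 0.25570917, -0.56979317,  0.2303556 ]), 'orientation': array([-3.13980118e+00,  6.07351242e-05,  4.21863859e-01]), 'force': array([0.4576225 , 0.41932116, 0.00562443]), 'moment': array([-0.03432697, -0.01274899,  0.01797149]), 'gripper_force': 0.0, 'opening': 1.0017105961382935}
```

View pics/scene0.png

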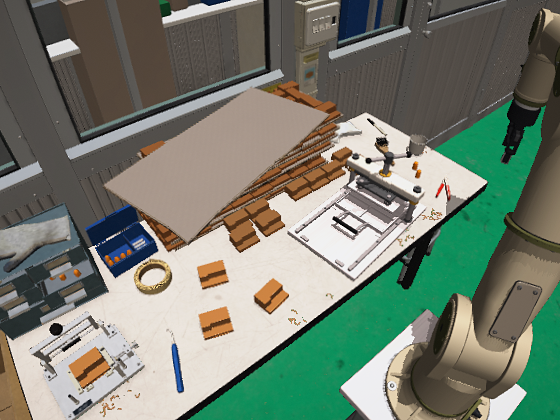

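View pics/top0.png

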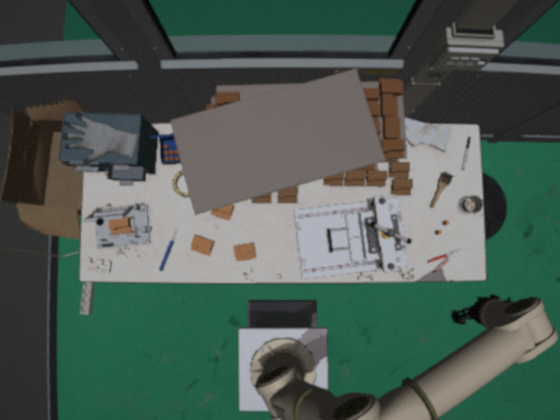

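The scene shows three single covers on the open bench: scene px (213,274), (215,323), (270,294) and top px (222,211), (203,245), (245,252). The press is at top px (350,237), with its loading end to the left (+y).

Run:
```python
from h import *
a=cv2.imread('pics/top0.png')[185:285,180:420]; cv2.imwrite('pics/t1.png',cv2.resize(a,None,fx=3.3,fy=3.3,interpolation=cv2.INTER_CUBIC))
a=cv2.imread('pics/scene0.png')[130:280,280:440]; cv2.imwrite('pics/s1.png',cv2.resize(a,None,fx=4,fy=4,interpolation=cv2.INTER_CUBIC))
c=cap('top')
print(ray(c,[[222,211],[203,245],[245,252],[350,237]],0.01))
c=cap('scene');print(ray(c,[[213,274],[215,323],[270,294]],0.02))
```

```text
[[ 0.57315199  0.22250177  0.01      ]
 [ 0.44928263  0.29070834  0.01      ]
 [ 0.4241101   0.13762971  0.01      ]
 [ 0.47735866 -0.24360614  0.01      ]]
[[0.57528795 0.22141477 0.02      ]
 [0.44719513 0.29609934 0.02      ]
 [0.42949616 0.13921321 0.02      ]]
```

View pics/t1.png

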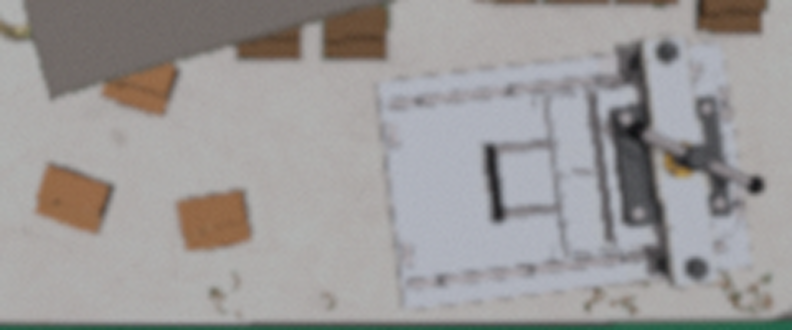

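View pics/s1.png

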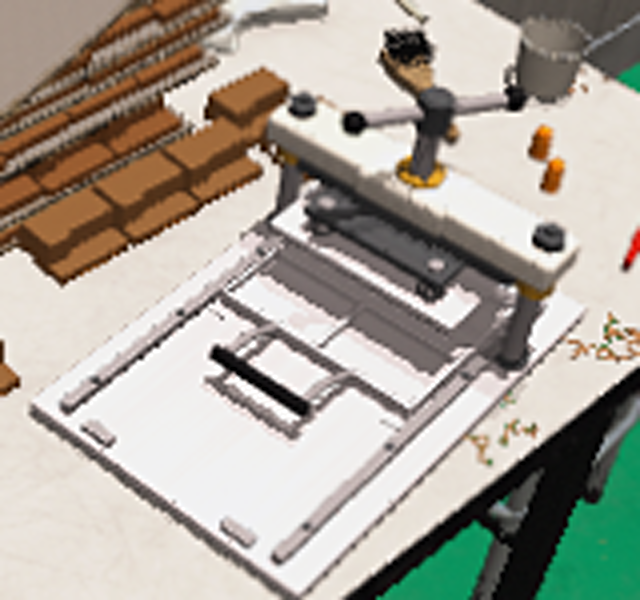

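The crops show the bed, column nuts, handle bar and T-bar balls clearly. I'll measure these from both views.

Run:
```python
from h import *
T=cap('top');S=cap('scene')
t=lambda p:[(x/3.3+180-.35,y/3.3+185-.35) for x,y in p]
s=lambda p:[(x/4+280-.4,y/4+130-.4) for x,y in p]
f=lambda n,a:print(n,a.round(4).tolist())
f('nuts T',ray(T,t([(667,51),(697,268)]),.150)); f('nuts S',ray(S,s([(302,103),(549,236)]),.150))
f('bed T',ray(T,t([(377,83),(404,307)]),.016)); f('bed S',ray(S,s([(33,408),(297,597),(585,308)]),.016))
f('bar T',ray(T,t([(491,147),(498,218)]),.05)); f('bar S',ray(S,s([(215,352),(308,408)]),.046))
for z in(.19,.195):
  f('ball T',ray(T,t([(634,128),(757,185)]),z)); f('ball S',ray(S,s([(354,122),(515,97)]),z))
for n,c in(('T',T),('S',S)):
    h=cv2.cvtColor(c['frame'],cv2.COLOR_RGB2HSV)
    m=cv2.inRange(h,(5,110,60),(18,255,255))
    for k in cv2.findContours(m,cv2.RETR_EXTERNAL,cv2.CHAIN_APPROX_NONE)[0]:
        M=cv2.moments(k)
        if M['m00']>80:
            p=(M['m10']/M['m00'],M['m01']/M['m00']); q=ray(c,[p],.02)[0]
            if q[1]>.05 and q[1]<.4 and q[0]<.66: print(n,np.round(p,1),M['m00'],q.round(3),cv2.minAreaRect(k)[1:])
a=S['frame'][240:345,180:300,::-1]; cv2.imwrite('pics/s2.png',cv2.resize(a,None,fx=5,fy=5,interpolation=cv2.INTER_CUBIC))
```

```text
nuts T [[0.5966, -0.3296, 0.15], [0.378, -0.3555, 0.15]]
nuts S [[0.5911, -0.3236, 0.15], [0.3736, -0.3478, 0.15]]
bed T [[0.5765, -0.0397, 0.016], [0.3319, -0.0681, 0.016]]
bed S [[0.5698, -0.0367, 0.016], [0.3279, -0.0661, 0.016], [0.3732, -0.4493, 0.016]]
bar T [[0.5043, -0.1607, 0.05], [0.4284, -0.1674, 0.05]]
bar S [[0.5072, -0.1603, 0.046], [0.4249, -0.1733, 0.046]]
ball T [[0.5165, -0.2855, 0.19], [0.4601, -0.4065, 0.19]]
ball S [[0.5184, -0.2931, 0.19], [0.4637, -0.4111, 0.19]]
ball T [[0.5162, -0.2844, 0.195], [0.46, -0.4049, 0.195]]
ball S [[0.5145, -0.2876, 0.195], [0.4602, -0.4047, 0.195]]
T [244.5 251.6] 219.5 [0.426 0.139 0.02 ] ((13.645115852355957, 18.412687301635742), 80.53767395019531)
T [201.4 244.8] 223.5 [0.45  0.295 0.02 ] ((18.34120750427246, 13.914020538330078), 18.43494987487793)
T [223.3 211.3] 138.0 [0.571 0.216 0.02 ] ((17.39252471923828, 13.914020538330078), 18.43494987487793)
S [215.4 322.8] 718.5 [0.447 0.295 0.02 ] ((26.37322425842285, 29.669878005981445), 74.05460357666016)
S [270.7 295.8] 650.5 [0.424 0.141 0.02 ] ((24.748737335205078, 30.405588150024414), 45.0)
S [212.2 274.1] 569.5 [0.576 0.223 0.02 ] ((23.242034912109375, 26.92568016052246), 74.74488067626953)
```

View pics/s2.png

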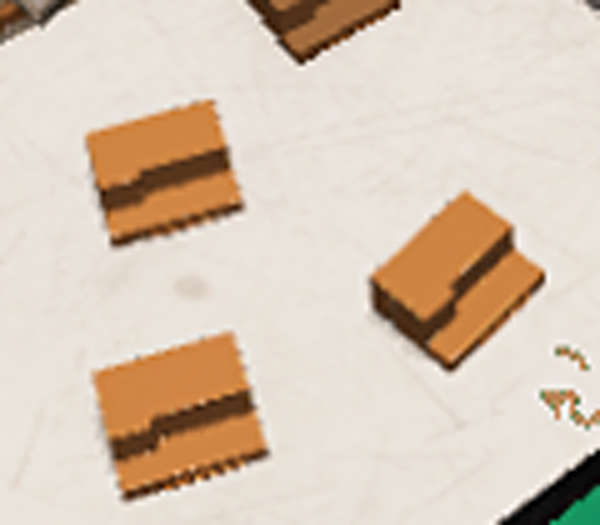

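Each cover's low step faces the lower right in the scene view (s2). In s2, the far top edges are at (88,135)-(213,100), (95,372)-(232,333) and (372,280)-(467,193).

Run:
```python
from h import *
S=cap('scene')
s=lambda p:[(x/5+180-.4,y/5+240-.4) for x,y in p]
for n,far,near in (('A',[(86,135),(213,99)],[(115,240),(243,206)]),('B',[(93,372),(234,332)],[(125,495),(269,452)]),('C',[(370,280),(467,191)],[(448,368),(546,272)])):
    f=ray(S,s(far),.032);g=ray(S,s(near),.005)
    d=f[1]-f[0];e=g[1]-g[0]; L=[np.linalg.norm(v) for v in(d,e)]
    x=f.mean(0)-g.mean(0)
    a=[np.degrees(np.arctan2(v[1],v[0])) for v in(d,e,x)]
    print(n,'len',np.round(L,3),'ydir',np.round(a[:2],1),'xdir(high)',round(a[2],1),'depth',np.linalg.norm(x[:2]).round(4),'centre',((f.mean(0)+g.mean(0))/2).round(4))
c=cap('wrist');print(c['origin'],monitor.observe()['position'],rot(c['orientation']).round(2).tolist(),c['mtx'][0])
```

```text
A len [0.072 0.071] ydir [-108.2 -110.2] xdir(high) -18.6 depth 0.0541 centre [0.5786 0.2212 0.0185]
B len [0.072 0.072] ydir [-109.6 -109.4] xdir(high) -18.7 depth 0.055 centre [0.4491 0.2931 0.0185]
C len [0.073 0.076] ydir [-80.3 -80.2] xdir(high) 11.5 depth 0.0528 centre [0.4258 0.1378 0.0185]
[ 0.32137128 -0.54192244  0.37445056] [ 0.25591623 -0.5701129   0.23112398] [[0.41, -0.88, -0.26], [-0.91, -0.39, -0.12], [-0.0, 0.28, -0.96]] [374.69455903   0.         286.28331613]
```

Emit:
apply_moves([
  [0,0,-0.019,13,25,5,1],
  [0,0,-0.019,13,25,5,1],
  [0,0,-0.019,13,25,5,1],
  [0,0,-0.019,13,25,5,1],
  [0,0,-0.019,13,25,5,1],
  [0,0,-0.019,13,25,5,1],
  [0,0,-0.019,13,25,5,1],
  [0,0,-0.019,13,25,5,1],
  [0,0,-0.019,13,25,5,1],
  [0,0,-0.019,13,25,5,1],
  [0,0,-0.019,13,25,5,1],
  [0,0,-0.019,13,25,5,1],
  [0,0,-0.019,13,25,5,1],
  [0,0,-0.019,13,25,5,1],
  [0,0,-0.019,13,25,0,1],
  [0,0,-0.019,13,25,0,1],
], grip_force=60)

```text
t: 1.73
position: [0.4645, -0.1689, 0.3019]
orientation: [3.141, -0.001, 0.117]
force: [-0.1, 0.3, 0.3]
opening: 0.999
gripper_force: 0.0
```

Emit:
apply_moves([
  [0,0,0,0,0,0,1],
  [0,0,0,0,0,0,1],
  [0,0,0,0,0,0,1],
])

```text
t: 1.98
position: [0.4636, -0.1708, 0.3013]
orientation: [3.141, 0.0, 0.118]
force: [0.1, -0.9, -0.2]
opening: 1.001
gripper_force: 0.0
```

Run:
```python
from h import *
W=cap('wrist','w1.png'); s=monitor.observe();print(s['position'],s['orientation'],s['q'].round(2),s['t'])
np.save('w1.npy',W,allow_pickle=True)
cy,sy=np.cos(.117),np.sin(.117);B=np.array([.486,-.343])
f=lambda x,y:B+[x*cy-y*sy,x*sy+y*cy]
for n,(x,y,z) in dict(bar1=(-.043,.179,.052),bar2=(.043,.179,.052),bed1=(-.126,.293,.016),bed2=(.126,.293,.016)).items(): print(n,proj(W,[*f(x,y),z]).round(1))
```

```text
[ 0.46344186 -0.17130537  0.30123848] [3.14121619e+00 2.67486086e-04 1.16503059e-01] [ 0.56  0.09 -0.29  1.58  0.03  1.47 -1.19] 2.0333
bar1 [[280.2 210.7]]
bar2 [[279.8 130.2]]
bed1 [[189.6 266.6]]
bed2 [[173.1  48.9]]
```

View pics/w1.png

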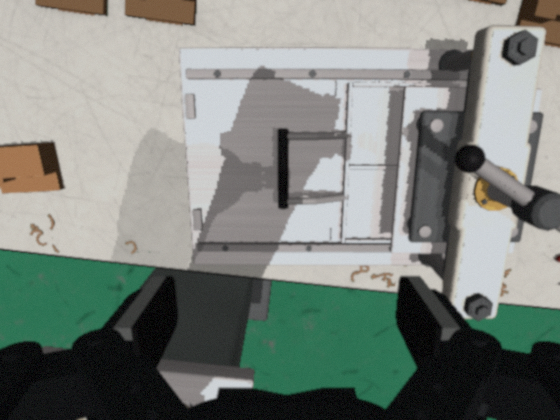

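The wrist view shows the black handle bar at (283,129)-(284,207), the bed corner at (181,48), and the column nuts at (521,47) and (479,306).

Run:
```python
from h import *
W=np.load('w1.npy',allow_pickle=True).item()
f=lambda n,a:print(n,a.round(4).tolist())
f('bar',ray(W,[(283,129),(284,207)],.052))
b=ray(W,[(181,48),(435,49),(192,261)],.016);f('bed',b)
n=ray(W,[(521,47),(479,306)],.15);f('nuts',n);print(n.mean(0))
for a in (b[1]-b[0],n[0]-n[1],b[0]-b[2]): print(np.degrees(np.arctan2(a[1],a[0])),np.linalg.norm(a))
```

```text
bar [[0.5094, -0.1633, 0.052], [0.427, -0.1739, 0.052]]
bed [[0.5787, -0.0457, 0.016], [0.61, -0.3148, 0.016], [0.3346, -0.0694, 0.016]]
nuts [[0.5964, -0.3311, 0.15], [0.3831, -0.3553, 0.15]]
[ 0.48974247 -0.34318718  0.15      ]
-83.38447445762296 0.27092674854436327
6.480189823489377 0.2146795543841628
5.540620230990415 0.24524526733747967
```

Emit:
apply_moves([
  [0,0,0,4,2,-25,1],
  [0,0,0,0,0,-25,1],
  [0,0,0,0,0,-25,1],
  [0,0,0,0,0,-25,1],
  [0,0,0,0,0,-25,1],
  [0,0,0,0,0,-25,1],
  [0,0,0,0,0,-25,1],
  [0,0,0,0,0,-25,1],
  [0,0,0,0,0,-25,1],
  [0,0,0,0,0,-25,1],
  [0,0,0,0,0,-12,1],
  [0,0,0,0,0,-10,1],
  [0,0,0,0,0,0,1],
  [0,0,0,0,0,0,0.5],
  [0,0,0,0,0,0,0],
  [0,0,0,0,0,0,0],
  [0,0,0,0,0,0,0],
  [0,0,0,0,0,0,0],
  [0,0,0,0,0,0,0],
  [0,0,0,0,0,0,0],
], grip_force=60)

```text
t: 3.7
position: [0.4682, -0.168, 0.0298]
orientation: [3.142, -0.001, 0.118]
force: [-1.1, 1.7, 3.4]
opening: 0.112
gripper_force: 58.4
```

Emit:
apply_moves([
  [0,0,0,-1.2,10,0,0],
  [0,0,0,-1.2,10,0,0],
  [0,0,0,-1.2,10,0,0],
  [0,0,0,-1.2,10,0,0],
  [0,0,0,-1.2,10,0,0],
  [0,0,0,-1.2,10,0,0],
  [0,0,0,-1.2,10,0,0],
  [0,0,0,-1.2,10,0,0],
  [0,0,0,-1.2,10,0,0],
  [0,0,0,-1.2,10,0,0],
  [0,0,0,-1.2,10,0,0],
  [0,0,0,-1.2,10,0,0],
  [0,0,0,-1.2,10,0,0],
  [0,0,0,-1.2,10,0,0],
  [0,0,0,-1.2,10,0,0],
  [0,0,0,-1.2,10,0,0],
  [0,0,0,0,0,0,0],
  [0,0,0,0,0,0,0],
])

```text
t: 5.2
position: [0.4482, -0.005, 0.0293]
orientation: [-3.139, 0.0, 0.121]
force: [-2.9, 6.1, 8.8]
opening: 0.12
gripper_force: 59.5
```

Emit:
apply_moves([
  [0,0,0,-0.2,2,0,0],
  [0,0,0,-0.2,2,0,0],
  [0,0,0,0,0,0,0],
  [0,0,0,0,0,0,0],
])

```text
t: 5.53
position: [0.4481, -0.0037, 0.0292]
orientation: [-3.141, 0.0, 0.118]
force: [-1.3, -0.8, 5.0]
opening: 0.118
gripper_force: 59.0
```

Emit:
apply_moves([
  [0,0,0,-0.2,2,0,0],
  [0,0,0,-0.2,2,0,0],
  [0,0,0,0,0,0,0],
  [0,0,0,0,0,0,0],
])

```text
t: 5.87
position: [0.448, -0.0015, 0.0292]
orientation: [3.14, -0.0, 0.116]
force: [0.8, -7.6, 2.3]
opening: 0.113
gripper_force: 59.2
```

Emit:
apply_moves([
  [0,0,0,-0.2,2,0,0],
  [0,0,0,0,0,0,0],
  [0,0,0,0,0,0,0],
])

```text
t: 6.12
position: [0.448, -0.0014, 0.0291]
orientation: [3.139, -0.0, 0.115]
force: [3.4, -13.9, 0.4]
opening: 0.114
gripper_force: 59.1
```

Emit:
apply_moves([
  [0,0,0,-0.2,2,0,0],
  [0,0,0,0,0,0,0],
  [0,0,0,0,0,0,0],
])

```text
t: 6.37
position: [0.4479, -0.0013, 0.029]
orientation: [3.137, -0.0, 0.113]
force: [4.1, -20.4, -2.8]
opening: 0.116
gripper_force: 59.1
```

The tray is at the loading stop: the force rises while the position holds. I'll release it and move to view the covers.

Emit:
apply_moves([
  [0,0,0,0.4,-5,0,0],
  [0,0,0,0,0,0,0.5],
  [0,0,0,0,0,0,1],
  [0,0,0,0,0,0,1],
  [0,0,0,0,0,0,1],
  [0,0,0,0,0,0,1],
  [0,0,0,0,0,20,1],
  [0,0,0,0,0,30,1],
  [0,0,0,0,0,30,1],
  [0,0,0,0,20,30,1],
  [0,0,0,-4,25,30,1],
  [0,0,0,-4,25,30,1],
  [0,0,0,-4,25,30,1],
  [0,0,0,-4,25,30,1],
  [0,0,0,0,25,30,1],
  [0,0,0,0,25,10,1],
  [0,0,0,0,25,0,1],
  [0,0,0,0,10,0,1],
  [0,0,0,0,0,0,1],
  [0,0,0,0,0,0,1],
])

```text
t: 8.03
position: [0.4316, 0.2035, 0.2986]
orientation: [3.141, 0.001, 0.119]
force: [0.0, -0.1, -0.3]
opening: 0.997
gripper_force: 0.0
```

Run:
```python
from h import *
W=cap('wrist','w2.png'); s=monitor.observe();print(s['position'],s['orientation'],s['q'].round(2),s['t'])
np.save('w2.npy',W,allow_pickle=True)
```

```text
[0.43188944 0.2025903  0.29856315] [3.14084006e+00 1.38890674e-03 1.17155885e-01] [ 0.07  0.07 -0.61  1.62  0.04  1.47 -1.99] 8.0833
```

View pics/w2.png

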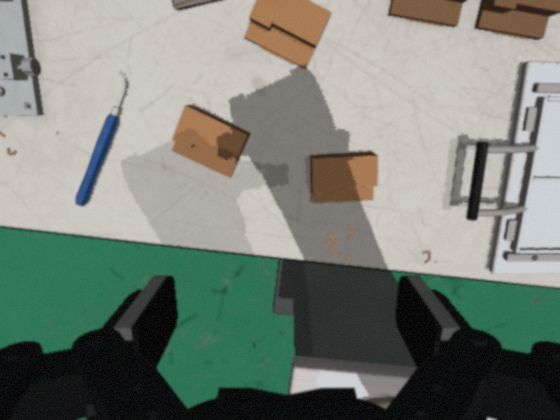

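The wrist view shows covers A, B and C at (288,30), (211,140) and (344,177), and none has moved. Next come the grip poses.

```bash
cat >> h.py <<'E'
def cover(c,far,near,zn=.005):
    f=ray(c,far,.032);g=ray(c,near,zn)
    d=(f[1]-f[0]);e=g[1]-g[0];x=f.mean(0)-g.mean(0)
    y=d/np.linalg.norm(d)+e/np.linalg.norm(e); th=np.arctan2(y[0],-y[1]) # x dir = perp to y, high side
    u=np.array([np.cos(th),np.sin(th)])
    if u@x[:2]<0: u=-u
    m=(f.mean(0)+g.mean(0))[:2]/2
    print('len',np.linalg.norm(d).round(4),np.linalg.norm(e).round(4),'depth',(u@x[:2]).round(4),'centre',m.round(4),'grip',(m+.009*u).round(4),'xdir deg',np.degrees(np.arctan2(u[1],u[0])).round(1),'tool yaw',np.arctan2(u[0],-u[1]).round(3))
E
python3 - <<'E'
from h import *
W=np.load('w2.npy',allow_pickle=True).item()
cover(W,[(310,156),(377,153)],[(312,203),(374,199)])
cover(W,[(190,106),(250,133)],[(173,152),(233,176)])
print(ray(W,[(330,15)],.032),ray(W,[(246,38),(305,67)],.01), ray(W,[(286,-10)],.032))
E
```

```text
len 0.0732 0.0748 depth 0.0597 centre [0.4275 0.1357] grip [0.4363 0.1373] xdir deg 10.0 tool yaw 1.746
len 0.0688 0.0745 depth 0.0584 centre [0.4505 0.2888] grip [0.4591 0.2863] xdir deg -16.5 tool yaw 1.282
[[0.59229072 0.17742458 0.032     ]] [[0.56428405 0.26103634 0.01      ]
 [0.54274642 0.19492374 0.01      ]] [[0.60941259 0.22356305 0.032     ]]
```

Emit:
apply_moves([
  [0,0,0.1164,0.5,-5,-15,1],
  [0,0,0.1164,0.5,-5,-15,1],
  [0,0,0.1164,0.5,-5,-15,1],
  [0,0,0.1164,0.5,-5,-15,1],
  [0,0,0.1164,0.5,-5,-15,1],
  [0,0,0.1164,0.5,-5,-15,1],
  [0,0,0.1164,0.5,-5,-15,1],
  [0,0,0.1164,0.5,-5,-15,1],
  [0,0,0.1164,0.5,-5,-15,1],
  [0,0,0.1164,0,-5,-15,1],
  [0,0,0.1164,0,-5,-15,1],
  [0,0,0.1164,0,-5,-15,1],
  [0,0,0.1164,0,-5,-15,1],
  [0,0,0.1164,0,0,-15,1],
  [0,0,0,0,0,0,1],
  [0,0,0,0,0,0,1],
  [0,0,0,0,0,0,1],
])

```text
t: 9.5
position: [0.4368, 0.1382, 0.0899]
orientation: [3.141, 0.0, 1.742]
force: [0.6, 0.5, -0.2]
opening: 0.999
gripper_force: 0.0
```

Run:
```python
from h import *
for n in('top','scene'):
    c=cap(n); h=cv2.cvtColor(c['frame'],cv2.COLOR_RGB2HSV); m=cv2.inRange(h,(5,110,60),(18,255,255))
    for k in cv2.findContours(m,cv2.RETR_EXTERNAL,cv2.CHAIN_APPROX_NONE)[0]:
        M=cv2.moments(k)
        if M['m00']>60:
            q=ray(c,[(M['m10']/M['m00'],M['m01']/M['m00'])],.02)[0]
            if .05<q[1]<.4 and q[0]<.66: print(n,M['m00'],q.round(3))
print(monitor.observe()['position'],monitor.observe()['orientation'])
```

```text
top 151.5 [0.452 0.304 0.02 ]
top 136.0 [0.571 0.216 0.02 ]
scene 717.5 [0.447 0.295 0.02 ]
scene 649.5 [0.424 0.142 0.02 ]
scene 568.5 [0.576 0.223 0.02 ]
[0.43711587 0.13876578 0.09027017] [3.14003956e+00 9.31426740e-05 1.74453274e+00]
```

Emit:
apply_moves([
  [0,0,0,-0.5,-1,-20,1],
  [0,0,0,0,0,-20,1],
  [0,0,0,0,0,-20,1],
  [0,0,0,0,0,-10,1],
  [0,0,0,0,0,-9,1],
  [0,0,0,0,0,0,1],
  [0,0,0,0,0,0,0.7],
  [0,0,0,0,0,0,0.5],
  [0,0,0,0,0,0,0.3],
  [0,0,0,0,0,0,0.2],
  [0,0,0,0,0,0,0.2],
  [0,0,0,0,0,0,0.2],
  [0,0,0,0,0,0,0.2],
], grip_force=40)

```text
t: 10.68
position: [0.4368, 0.138, 0.0112]
orientation: [3.14, 0.0, 1.747]
force: [-1.0, -0.1, 7.1]
opening: 0.455
gripper_force: 41.2
```

Emit:
apply_moves([
  [0,0,0,0,0,15,0.2],
  [0,0,0,0,0,25,0.2],
  [0,0,0,0,0,30,0.2],
  [0,0,0,0,0,30,0.2],
  [0,0,-0.102,4.8,-20.4,0,0.2],
  [0,0,-0.102,4.8,-20.4,0,0.2],
  [0,0,-0.102,4.8,-20.4,0,0.2],
  [0,0,-0.102,4.8,-20.4,0,0.2],
  [0,0,-0.102,4.8,-20.4,0,0.2],
  [0,0,-0.102,4.8,-20.4,0,0.2],
  [0,0,-0.102,4.8,-20.4,0,0.2],
  [0,0,-0.102,4.8,-20.4,0,0.2],
  [0,0,-0.102,4.8,-20.4,0,0.2],
  [0,0,-0.102,4.8,-20.4,0,0.2],
  [0,0,-0.102,4.8,-20.4,0,0.2],
  [0,0,-0.102,4.8,-20.4,0,0.2],
  [0,0,-0.102,4.8,-20.4,0,0.2],
  [0,0,-0.102,4.8,-20.4,0,0.2],
  [0,0,-0.102,4.8,-20.4,0,0.2],
  [0,0,-0.102,4.8,-20.4,0,0.2],
])

```text
t: 12.35
position: [0.5128, -0.1896, 0.1104]
orientation: [-3.142, -0.0, 0.11]
force: [1.1, -0.5, -0.9]
opening: 0.464
gripper_force: 47.7
```

Emit:
apply_moves([
  [0,0,0,0,0,0,0.2],
  [0,0,0,0,0,0,0.2],
  [0,0,0,0,0,0,0.2],
])

```text
t: 12.6
position: [0.5126, -0.1877, 0.1102]
orientation: [-3.141, 0.0, 0.118]
force: [-1.1, 0.5, -0.1]
opening: 0.464
gripper_force: 47.7
```

Run:
```python
from h import *
W=cap('wrist','w3.png'); s=monitor.observe();print(s['position'],s['orientation'],s['opening'],s['gripper_force'])
np.save('w3.npy',W,allow_pickle=True)
```

```text
[ 0.51267674 -0.18730727  0.1102656 ] [-3.14082991e+00 -6.55118385e-06  1.18174162e-01] 0.459170067425814 47.67908334732056
```

View pics/w3.png

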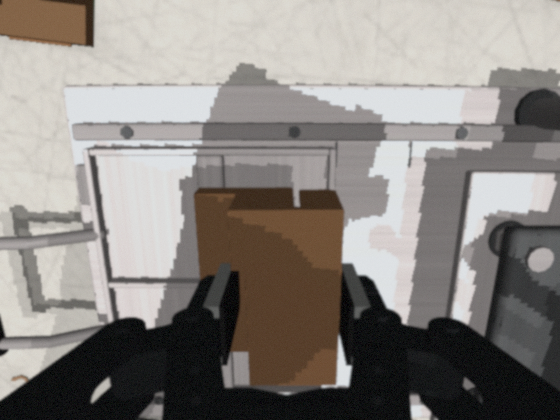

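Run:
```python
from h import *
W=np.load('w3.npy',allow_pickle=True).item()
Tc=np.array([.4648,-.1453]);c,s=np.cos(.116),np.sin(.116);M=np.array([[c,s],[-s,c]])
for z,P in((.030,[(88,149),(335,147),(223,155),(110,281)]),): print(((ray(W,P,z)[:,:2]-Tc)@M.T*1000).round(1).tolist())
tray=lambda x,y,z:np.r_[Tc+M.T@[x/1e3,y/1e3],z]
print(proj(W,[tray(90,76,.03),tray(90,-76,.03),tray(86,72,.03),tray(86,0,.022),tray(0,76,.03),tray(-86,76,.03)]).round(0).tolist())
# held cover underside z: TCP-.0105
print(((ray(W,[(232,209),(342,207)],.131)[:,:2]-Tc)@M.T*1000).round(1).tolist(),((ray(W,[(195,193),],.109)[:,:2]-Tc)@M.T*1000).round(1).tolist())
print(M@(monitor.observe()['position'][:2]-Tc))
```

```text
[[88.4, 69.9], [89.4, -77.6], [84.6, -11.0], [1.5, 68.1]]
[[78.0, 146.0], [332.0, 146.0], [85.0, 153.0], [207.0, 151.0], [99.0, 283.0], [116.0, 389.0]]
[[79.7, -30.4], [80.4, -67.7]] [[80.1, -12.6]]
[ 0.04269306 -0.04726621]
```

Run:
```python
import cv2
a=cv2.imread('pics/w3.png')[130:310,60:360]; a=cv2.resize(a,None,fx=2.6,fy=2.6,interpolation=cv2.INTER_CUBIC); cv2.imwrite('pics/w3z.png',a)
```

```text
(no output)
```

View pics/w3z.png

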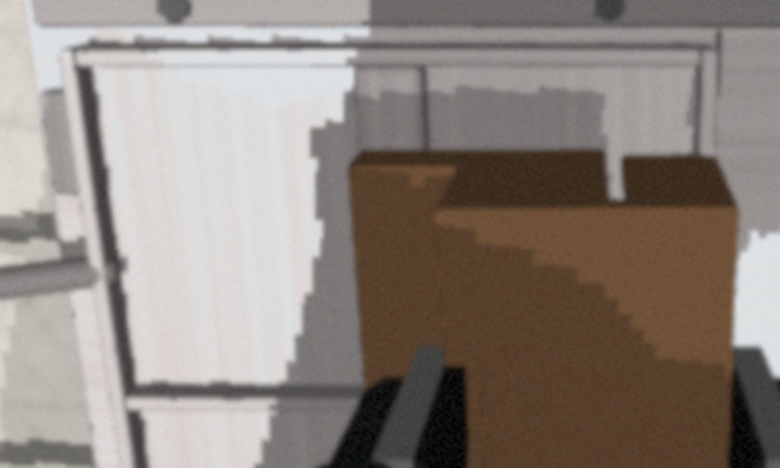

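Emit:
apply_moves([
  [0,0,0,1,-2.6,-10,0.2],
  [0,0,0,0,0,-20,0.2],
  [0,0,0,0,0,-20,0.2],
  [0,0,0,0,0,-10,0.2],
  [0,0,0,0,0,-6,0.2],
  [0,0,0,0,0,-4,0.2],
  [0,0,0,0,0,-3,0.2],
  [0,0,0,0,0,0,0.2],
  [0,0,0,0,0,0,0.2],
])

```text
t: 13.4
position: [0.5142, -0.1913, 0.0379]
orientation: [3.141, -0.001, 0.116]
force: [0.6, -0.1, -1.3]
opening: 0.461
gripper_force: 47.7
```

Emit:
apply_moves([
  [0,0,0,0,0,-2,0.2],
  [0,0,0,0,0,0,0.2],
  [0,0,0,0,0,0,0.2],
])

```text
t: 13.65
position: [0.5139, -0.1913, 0.0356]
orientation: [3.141, -0.001, 0.115]
force: [-0.5, 0.5, -0.1]
opening: 0.463
gripper_force: 47.7
```

Emit:
apply_moves([
  [0,0,0,0,0,-2,0.2],
  [0,0,0,0,0,0,0.5],
  [0,0,0,0,0,0,0.6],
  [0,0,0,0,0,0,0.65],
  [0,0,0,0,0,0,0.65],
  [0,0,0,0,0,10,0.65],
  [0,0,0,0,0,25,0.65],
  [0,0,0,0,0,35,0.65],
  [0,0,0,0,0,20,1],
])

```text
t: 14.4
position: [0.5147, -0.1914, 0.1271]
orientation: [3.14, -0.003, 0.116]
force: [1.3, -1.0, 1.1]
opening: 0.776
gripper_force: 0.0
```

Emit:
apply_moves([
  [0,0,0.073,-3.4,29.8,0,1],
  [0,0,0.073,-3.4,29.8,0,1],
  [0,0,0.073,-3.4,29.8,0,1],
  [0,0,0.073,-3.4,29.8,0,1],
  [0,0,0.073,-3.4,29.8,0,1],
  [0,0,0.073,-3.4,29.8,0,1],
  [0,0,0.073,-3.4,29.8,0,1],
  [0,0,0.073,-3.4,29.8,0,1],
  [0,0,0.073,-3.4,29.8,0,1],
  [0,0,0.073,-3.4,29.8,0,1],
  [0,0,0.073,-3.4,29.8,0,1],
  [0,0,0.073,-3.4,29.8,0,1],
  [0,0,0.073,-3.4,29.8,0,1],
  [0,0,0.073,-3.4,29.8,0,1],
  [0,0,0.073,-3.4,29.8,0,1],
  [0,0,0.073,-3.4,29.8,0,1],
  [0,0,0,0,0,0,1],
  [0,0,0,0,0,0,1],
  [0,0,0,0,0,0,1],
])

```text
t: 15.98
position: [0.4595, 0.285, 0.1236]
orientation: [3.141, 0.0, 1.283]
force: [-0.9, -0.2, 0.8]
opening: 1.0
gripper_force: 0.0
```

```bash
cat > chk.py <<'E'
from h import *
for n in('top','scene'):
    c=cap(n,n+'_last.png'); h=cv2.cvtColor(c['frame'],cv2.COLOR_RGB2HSV); m=cv2.inRange(h,(5,110,60),(18,255,255))
    for k in cv2.findContours(m,cv2.RETR_EXTERNAL,cv2.CHAIN_APPROX_NONE)[0]:
        M=cv2.moments(k)
        if M['m00']>60:
            q=ray(c,[(M['m10']/M['m00'],M['m01']/M['m00'])],.02)[0]
            if -.3<q[1]<.4 and q[0]<.66: print(n,M['m00'],q.round(3))
s=monitor.observe();print(s['position'],s['orientation'],s['t'],s['opening'])
E
python3 chk.py
```

```text
top 65.0 [0.452 0.275 0.02 ]
top 224.5 [ 0.514 -0.183  0.02 ]
top 136.0 [0.571 0.216 0.02 ]
top 165.5 [ 0.63  -0.018  0.02 ]
scene 731.5 [0.447 0.295 0.02 ]
scene 180.0 [0.564 0.204 0.02 ]
scene 475.0 [ 0.523 -0.195  0.02 ]
[0.45997487 0.2840798  0.12344345] [3.14095590e+00 7.41907480e-04 1.28073766e+00] 16.0833 1.000103430590593
```

Emit:
apply_moves([
  [0,0,0,-1.5,3.5,-25,1],
  [0,0,0,0,0,-25,1],
  [0,0,0,0,0,-25,1],
  [0,0,0,0,0,-20,1],
  [0,0,0,0,0,-10,1],
  [0,0,0,0,0,-7,1],
  [0,0,0,0,0,0,1],
  [0,0,0,0,0,0,0.7],
  [0,0,0,0,0,0,0.5],
  [0,0,0,0,0,0,0.3],
  [0,0,0,0,0,0,0.2],
  [0,0,0,0,0,0,0.2],
  [0,0,0,0,0,0,0.2],
  [0,0,0,0,0,0,0.2],
])

```text
t: 17.25
position: [0.4586, 0.2896, 0.0126]
orientation: [3.14, -0.001, 1.283]
force: [-0.8, -0.7, 7.0]
opening: 0.464
gripper_force: 40.2
```

Emit:
apply_moves([
  [0,0,0,0,0,15,0.2],
  [0,0,0,0,0,25,0.2],
  [0,0,0,0,0,30,0.2],
  [0,0,0,0,0,30,0.2],
  [0,0,-0.073,-2,-30.7,0,0.2],
  [0,0,-0.073,-2,-30.7,0,0.2],
  [0,0,-0.073,-2,-30.7,0,0.2],
  [0,0,-0.073,-2,-30.7,0,0.2],
  [0,0,-0.073,-2,-30.7,0,0.2],
  [0,0,-0.073,-2,-30.7,0,0.2],
  [0,0,-0.073,-2,-30.7,0,0.2],
  [0,0,-0.073,-2,-30.7,0,0.2],
  [0,0,-0.073,-2,-30.7,0,0.2],
  [0,0,-0.073,-2,-30.7,0,0.2],
  [0,0,-0.073,-2,-30.7,0,0.2],
  [0,0,-0.073,-2,-30.7,0,0.2],
  [0,0,-0.073,-2,-30.7,0,0.2],
  [0,0,-0.073,-2,-30.7,0,0.2],
  [0,0,-0.073,-2,-30.7,0,0.2],
  [0,0,-0.073,-2,-30.7,0,0.2],
])

```text
t: 18.92
position: [0.4256, -0.2035, 0.1118]
orientation: [3.141, -0.001, 0.112]
force: [0.0, -0.7, -0.4]
opening: 0.465
gripper_force: 40.1
```

Emit:
apply_moves([
  [0,0,0,0,0,0,0.2],
  [0,0,0,0,0,0,0.2],
  [0,0,0,0,0,0,0.2],
])

```text
t: 19.17
position: [0.426, -0.2014, 0.1114]
orientation: [-3.141, -0.0, 0.117]
force: [-0.3, 0.2, -0.1]
opening: 0.464
gripper_force: 40.2
```

Run:
```python
from h import *
W=cap('wrist','w4.png'); s=monitor.observe();print(s['position'],s['orientation'],s['opening'],s['gripper_force'])
np.save('w4.npy',W,allow_pickle=True)
```

```text
[ 0.42611159 -0.20088558  0.11142067] [-3.14119716e+00 -3.57544236e-04  1.17756253e-01] 0.4654228966728981 40.19023954868317
```

View pics/w4.png

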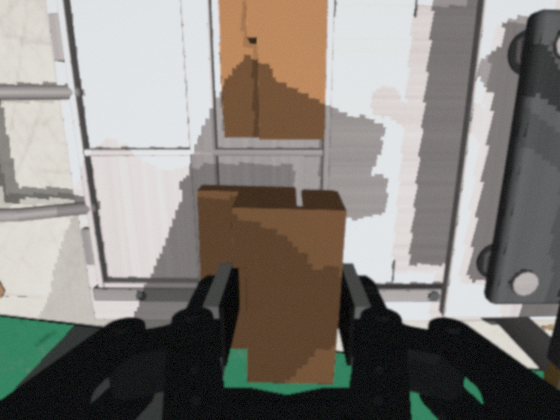

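Run:
```python
from h import *
W=np.load('w4.npy',allow_pickle=True).item()
Tc=np.array([.4648,-.1453]);c,s=np.cos(.116),np.sin(.116);M=np.array([[c,s],[-s,c]])
g=lambda P,z:((ray(W,P,z)[:,:2]-Tc)@M.T*1000).round(1).tolist()
print('held',g([(234,207),(343,206)],.132),'low',g([(198,189)],.110)); print('tray',g([(85,152),(326,152),(97,287),(218,152)],.03),'C bottom near',g([(224,137),(325,138)],.032))
print(M@(monitor.observe()['position'][:2]-Tc))
```

```text
held [[-7.3, -34.6], [-7.0, -71.7]] low [[-6.0, -17.4]]
tray [[-1.0, 69.0], [-1.3, -76.1], [-91.1, 74.7], [-1.3, -11.5]] C bottom near [[7.7, -15.9], [7.1, -75.1]]
[-0.04486188 -0.05073422]
```

Emit:
apply_moves([
  [0,0,0,0,0,-10,0.2],
  [0,0,0,0,0,-20,0.2],
  [0,0,0,0,0,-20,0.2],
  [0,0,0,0,0,-10,0.2],
  [0,0,0,0,0,-6,0.2],
  [0,0,0,0,0,-4,0.2],
  [0,0,0,0,0,-3,0.2],
  [0,0,0,0,0,-2,0.2],
  [0,0,0,0,0,0,0.2],
])

```text
t: 19.97
position: [0.4261, -0.2019, 0.0365]
orientation: [3.142, -0.001, 0.116]
force: [0.3, 1.3, -0.8]
opening: 0.459
gripper_force: 40.1
```

Emit:
apply_moves([
  [0,0,0,0,0,-2,0.2],
  [0,0,0,0,0,0,0.5],
  [0,0,0,0,0,0,0.6],
  [0,0,0,0,0,0,0.65],
  [0,0,0,0,0,0,0.65],
  [0,0,0,0,0,10,0.65],
  [0,0,0,0,0,25,0.65],
  [0,0,0,0,0,35,0.65],
  [0,0,0,0,0,35,1],
  [0,0,0,0,0,35,1],
  [0,0,0,0,0,35,1],
])

```text
t: 20.88
position: [0.4255, -0.2019, 0.212]
orientation: [3.141, -0.001, 0.116]
force: [1.4, -0.3, 0.4]
opening: 1.0
gripper_force: 0.0
```

```bash
python3 chk.py
python3 - <<'E'
from h import *
T=cap('top');S=cap('scene')
def tri(pt,ps):
    z=min(np.arange(0,.5,.002),key=lambda z:np.linalg.norm(ray(T,[pt],z)-ray(S,[ps],z)))
    print(z,ray(T,[pt],z).round(3),ray(S,[ps],z).round(3))
tri((195.3,212.5),(187,243)); tri((173,122),(105,186)); tri((385,159),(329,120))
# second sheet edge point
E
```

```text
top 71.5 [ 0.446 -0.19   0.02 ]
top 224.5 [ 0.514 -0.183  0.02 ]
top 137.5 [0.571 0.216 0.02 ]
top 162.5 [ 0.629 -0.017  0.02 ]
scene 568.5 [0.576 0.223 0.02 ]
scene 1001.5 [ 0.475 -0.201  0.02 ]
[ 0.42876301 -0.20324323  0.21635294] [ 3.13566454 -0.00958287  0.11544577] 20.9833 0.999260762346003
0.216 [[0.551 0.279 0.216]] [[0.549 0.277 0.216]]
0.23 [[0.842 0.355 0.23 ]] [[0.844 0.357 0.23 ]]
0.21 [[ 0.724 -0.329  0.21 ]] [[ 0.723 -0.332  0.21 ]]
```

The sheet overhangs at z≈0.216 with its corner at (0.55,0.278), so cover A lies under its edge. I'll look closer from a clear spot.

Emit:
apply_moves([
  [0,0,0,1.3,25,5.5,1],
  [0,0,0,1.3,25,5.5,1],
  [0,0,0,1.3,25,5.5,1],
  [0,0,0,1.3,25,5.5,1],
  [0,0,0,1.3,25,5.5,1],
  [0,0,0,1.3,25,5.5,1],
  [0,0,0,1.3,25,5.5,1],
  [0,0,0,1.3,25,5.5,1],
  [0,0,0,1.3,25,5.5,1],
  [0,0,0,1.3,25,5.5,1],
  [0,0,0,1.3,25,5.5,1],
  [0,0,0,1.3,25,5.5,1],
  [0,0,0,1.3,25,5.5,1],
  [0,0,0,1.3,25,5.5,1],
  [0,0,0,1.3,25,5.5,1],
  [0,0,0,1.3,25,5.5,1],
  [0,0,0,0,0,0,1],
  [0,0,0,0,0,0,1],
  [0,0,0,0,0,0,1],
])

```text
t: 22.67
position: [0.4463, 0.1971, 0.2961]
orientation: [3.141, 0.002, 0.115]
force: [0.1, -0.1, -0.6]
opening: 1.001
gripper_force: 0.0
```

Run:
```python
from h import *
W=cap('wrist'); s=monitor.observe();print(s['position'],s['orientation'],s['q'].round(2))
np.save('w5.npy',W,allow_pickle=True)
p=proj(W,[[.58,.22,.02]])[0];print(p)
x,y=int(p[0])-90,max(int(p[1])-70,0)
print(x,y);a=W['frame'][y:y+130,x:x+180,::-1];cv2.imwrite('pics/w5.png',cv2.resize(a,None,fx=4,fy=4,interpolation=cv2.INTER_CUBIC))
```

```text
[0.44646947 0.19661314 0.2962671 ] [3.14080916e+00 1.78397330e-03 1.14187201e-01] [ 0.12  0.1  -0.64  1.59  0.06  1.47 -1.99]
[277.73839944  38.91862488]
187 0
```

View pics/w5.png

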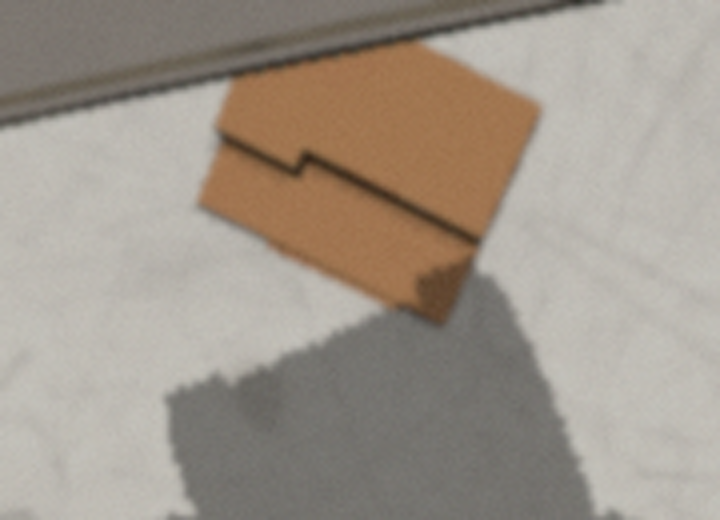

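The crop shows cover A partly under the sheet edge: near edge (200,205)-(443,322), far right top corner (540,105).

Run:
```python
from h import *
W=np.load('w5.npy',allow_pickle=True).item()
g=lambda x,y,z:ray(W,[(x/4+187-.4,y/4-.4)],z)[0]
nl,nr=g(200,205,.010),g(443,322,.010);fr=g(540,105,.032);sl,sr=g(220,131,.032),g(478,238,.032)
for n,v in dict(near=nl-nr,step=sl-sr,side=fr-sr,side2=fr-nr).items(): print(n,np.linalg.norm(v[:2]).round(4),np.degrees(np.arctan2(v[1],v[0])).round(1))
th=np.radians(-18.5);u=np.array([np.cos(th),np.sin(th)]);v=np.array([-u[1],u[0]])
print('near mid',(nl+nr)/2,'fr',fr,'centre from fr',fr[:2]-.0295*u+.037*v,'from near',((nl+nr)/2)[:2]+.0295*u)
```

```text
near 0.0715 72.0
step 0.0695 75.3
side 0.0346 -19.1
side2 0.0554 -18.1
near mid [0.55373861 0.22868385 0.01      ] fr [0.59531389 0.17750156 0.032     ] centre from fr [0.57907861 0.22195003] from near [0.58171415 0.21932337]
```

Emit:
apply_moves([
  [0,0,0.123,0,0,0,1],
  [0,0,0.123,0,0,0,1],
  [0,0,0.123,0,0,0,1],
  [0,0,0.123,0,0,0,1],
  [0,0,0.123,0,0,0,1],
  [0,0,0.123,0,0,0,1],
  [0,0,0.123,0,0,0,1],
  [0,0,0.123,0,0,0,1],
  [0,0,0.123,0,0,0,1],
  [0,0,0.123,0,0,0,1],
  [0,0,0.123,0,0,0,1],
  [0,0,0.123,0,0,0,1],
  [0,0,0.123,0,0,0,1],
  [0,0,0.123,0,0,0,1],
  [0,0,0.123,0,0,0,1],
  [0,0,0.123,0,0,0,1],
  [0,0,0.123,0,0,0,1],
  [0,0,0.123,0,0,0,1],
  [0,0,0.123,0,0,0,1],
  [0,0,0.123,0,0,0,1],
])

```text
t: 24.38
position: [0.4467, 0.1963, 0.2967]
orientation: [-3.14, -0.0, 2.579]
force: [-0.6, 1.0, -0.3]
opening: 1.002
gripper_force: 0.0
```

Emit:
apply_moves([
  [0,0,0.123,0,0,0,1],
  [0,0,0.123,0,0,0,1],
  [-0.027,-0.0832,0,5,2,0,1],
  [-0.027,-0.0832,0,5,2,0,1],
  [-0.027,-0.0832,0,5,2,0,1],
  [-0.027,-0.0832,0,5,2,0,1],
  [-0.027,-0.0832,0,5,2,0,1],
  [-0.027,-0.0832,0,5,2,0,1],
  [-0.027,-0.0832,0,5,2,0,1],
  [-0.027,-0.0832,0,5,2,0,1],
  [0,0,0,0,0,0,1],
  [0,0,0,0,0,0,1],
  [0,0,0,0,0,0,1],
])

```text
t: 25.47
position: [0.487, 0.2124, 0.2974]
orientation: [3.137, 0.697, 2.817]
force: [0.7, 0.2, 0.8]
opening: 0.994
gripper_force: 0.0
```

```bash
python3 - <<'E'
from h import *
s=monitor.observe();print(s['position'],s['orientation'],s['q'].round(2),rot(s['orientation']).round(3).tolist())
E
python3 chk.py
```

```text
[0.48699316 0.21244918 0.29737688] [3.1368966  0.69722457 2.81737098] [ 0.23 -0.15 -1.01  1.94  0.58  1.02  0.21] [[-0.727, 0.316, 0.61], [0.244, 0.949, -0.2], [-0.642, 0.004, -0.767]]
top 227.0 [ 0.426 -0.194  0.02 ]
top 229.5 [ 0.512 -0.18   0.02 ]
top 136.0 [0.571 0.216 0.02 ]
top 165.5 [ 0.63  -0.017  0.02 ]
scene 568.5 [0.576 0.223 0.02 ]
scene 174.0 [0.609 0.094 0.02 ]
scene 407.0 [ 0.428 -0.202  0.02 ]
[0.48740044 0.21276018 0.29767647] [3.13525249 0.69778794 2.81606287] 25.5667 0.9984331076156747
```

Emit:
apply_moves([
  [0,0,0.001,3.7,2.6,-19.7,1],
  [0,0,0.001,3.7,2.6,-19.7,1],
  [0,0,0.001,3.7,2.6,-19.7,1],
  [0,0,0.001,3.7,2.6,-19.7,1],
  [0,0,0.001,3.7,2.6,-19.7,1],
  [0,0,0.001,3.7,2.6,-19.7,1],
  [0,0,0.001,3.7,2.6,-19.7,1],
  [0,0,0.001,3.7,2.6,-19.7,1],
  [0,0,0.001,3.7,2.6,-19.7,1],
  [0,0,0.001,3.7,2.6,-19.7,1],
  [0,0,0,0,0,0,1],
  [0,0,0,0,0,0,1],
])

```text
t: 26.57
position: [0.5235, 0.2391, 0.099]
orientation: [3.139, 0.696, 2.83]
force: [-0.9, 0.1, 0.5]
opening: 0.998
gripper_force: 0.0
```

Run:
```python
from h import *
W=cap('wrist','w6.png');s=monitor.observe();print(s['position'],s['orientation'],s['q'].round(2))
np.save('w6.npy',W,allow_pickle=True)
R0=rot(s['orientation']);p=s['position']
u=np.array([.951,-.309]);
d=np.array([.5803,.2208])-p[:2]; yt=R0[:2,1]; print('lateral offset of cover centre along tool y (mm)',1e3*(d@yt),'yt',yt, 'along',1e3*d@u)
```

```text
[0.52387379 0.23967632 0.10042378] [3.13701126 0.69833858 2.82881829] [ 0.01  0.39 -1.    2.08  1.27  1.05 -0.47]
lateral offset of cover centre along tool y (mm) -0.7734293578215534 yt [0.30489368 0.95237993] along 59.49410889534941
```

View pics/w6.png

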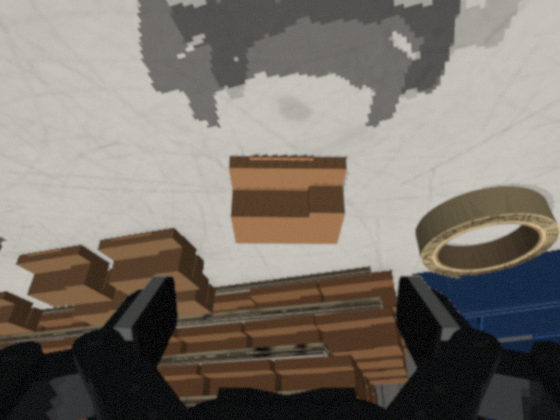

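Emit:
apply_moves([
  [0,0,0,9,-3,-12,1],
  [0,0,0,9,-3,-12,1],
  [0,0,0,9,-3,-12,1],
  [0,0,0,9,-3,-12,1],
  [0,0,0,9,-3,-11,1],
  [0,0,0,9,-3,-11,1],
  [0,0,0,7,-2,-8,1],
  [0,0,0,7,-2,-8,1],
  [0,0,0,5,-2,-5,1],
  [0,0,0,0,0,0,1],
])

```text
t: 27.45
position: [0.5976, 0.2147, 0.009]
orientation: [3.137, 0.7, 2.828]
force: [-1.1, -0.6, 0.3]
opening: 0.998
gripper_force: 0.0
```

Emit:
apply_moves([
  [0,0,0,0,0,0,0.9],
  [0,0,0,0,0,0,0.8],
  [0,0,0,0,0,0,0.7],
  [0,0,0,0,0,0,0.6],
  [0,0,0,0,0,0,0.6],
], grip_force=25)

```text
t: 27.87
position: [0.5966, 0.2165, 0.0099]
orientation: [3.136, 0.7, 2.83]
force: [-1.7, 0.2, 2.2]
opening: 0.86
gripper_force: 29.7
```

Emit:
apply_moves([
  [0,0,0,0,0,3,0.6],
  [0,0,0,-7,2.3,0,0.6],
  [0,0,0,-7,2.3,0,0.6],
  [0,0,0,-7,2.3,0,0.6],
  [0,0,0,-7,2.3,0,0.6],
  [0,0,0,-7,2.3,0,0.6],
  [0,0,0,-7,2.3,0,0.6],
  [0,0,0,-7,2.3,0,0.6],
  [0,0,0,-7,2.3,0,0.6],
  [0,0,0,-7,2.3,0,0.6],
  [0,0,0,-7,2.3,0,0.6],
  [0,0,0,-7,2.3,0,0.6],
  [0,0,0,-7,2.3,0,0.6],
  [0,0,0,0,0,0,0.6],
])

```text
t: 29.03
position: [0.5111, 0.2446, 0.0121]
orientation: [3.136, 0.699, 2.832]
force: [-0.3, -0.3, 0.0]
opening: 0.857
gripper_force: 29.4
```

```bash
python3 chk.py; python3 -c "
from h import *
print(monitor.observe()['q'].round(2))"
```

```text
top 228.0 [ 0.426 -0.194  0.02 ]
top 219.5 [0.496 0.254 0.02 ]
top 229.5 [ 0.512 -0.18   0.02 ]
top 164.0 [ 0.629 -0.017  0.02 ]
scene 519.5 [ 0.435 -0.206  0.02 ]
[0.51250447 0.24375319 0.01233285] [3.13637745 0.69983928 2.83018722] 29.1333 0.8619800364204362
[-0.12  0.58 -0.9   2.14  1.49  1.07 -0.72]
```

Emit:
apply_moves([
  [0,0,0,-7,2.3,0,0.6],
  [0,0,0,-7,2.3,0,0.6],
  [0,0,0,-7,2.3,0,0.6],
  [0,0,0,-7,2.3,0,0.6],
  [0,0,0,-7,2.3,0,0.6],
  [0,0,0,-5,1.6,0,0.6],
  [0,0,0,0,0,-2.5,0.6],
  [0,0,0,0,0,0,0.6],
  [0,0,0,0,0,0,1],
  [0,0,0,0,0,0,1],
  [0,0,0,0,0,0,1],
  [0,0,0,-6,2,8,1],
  [0,0,0,-7,2,9,1],
  [0,0,0,-7,2,9,1],
  [0,0,0,-7,2,9,1],
  [0,0,0,-7,2,9,1],
  [0,0,0,-3,1,15,1],
  [0,0,0,0,0,20,1],
  [0,0,0,0,0,20,1],
  [0,0,0,0,0,20,1],
])

```text
t: 30.8
position: [0.4355, 0.2674, 0.1294]
orientation: [3.137, 0.699, 2.83]
force: [0.2, -0.5, 0.6]
opening: 1.003
gripper_force: 0.0
```

Emit:
apply_moves([
  [0.027,0.0832,0,5,0,15,1],
  [0.027,0.0832,0,5,0,15,1],
  [0.027,0.0832,0,5,0,15,1],
  [0.027,0.0832,0,0,0,15,1],
  [0.027,0.0832,0,0,0,15,1],
  [0.027,0.0832,0,0,0,15,1],
  [0.027,0.0832,0,0,0,15,1],
  [0.027,0.0832,0,0,0,15,1],
  [0,0,-0.12,0,-2,0,1],
  [0,0,-0.12,0,-2,0,1],
  [0,0,-0.12,0,-2,0,1],
  [0,0,-0.12,0,-2,0,1],
  [0,0,-0.12,0,-2,0,1],
  [0,0,0,0,0,0,1],
  [0,0,0,0,0,0,1],
])

```text
t: 32.05
position: [0.4507, 0.2572, 0.2487]
orientation: [3.135, 0.001, 2.232]
force: [0.3, 0.0, -0.3]
opening: 1.005
gripper_force: 0.0
```

```bash
python3 chk.py; python3 -c "
from h import *
print(monitor.observe()['q'].round(2))"
```

```text
top 228.0 [ 0.426 -0.194  0.02 ]
top 190.5 [0.456 0.259 0.02 ]
top 228.5 [ 0.512 -0.181  0.02 ]
top 163.5 [ 0.63  -0.017  0.02 ]
scene 701.5 [0.453 0.264 0.02 ]
scene 967.5 [ 0.475 -0.2    0.02 ]
[0.45060064 0.25756404 0.24871513] [3.13536592e+00 6.49793449e-05 2.23277336e+00] 32.15 0.9971485817427591
[ 0.36  0.32 -1.15  1.6   0.3   1.41 -0.16]
```

Emit:
apply_moves([
  [0,0,-0.122,1.8,0.2,-15,1],
  [0,0,-0.122,1.8,0.2,-15,1],
  [0,0,-0.122,1.8,0.2,-15,1],
  [0,0,-0.122,1.8,0.2,-15,1],
  [0,0,-0.122,1.8,0.2,-15,1],
  [0,0,-0.122,1.8,0.2,-15,1],
  [0,0,-0.122,1.8,0.2,-15,1],
  [0,0,-0.122,1.8,0.2,-15,1],
  [0,0,0,0,0,-20,1],
  [0,0,0,0,0,-20,1],
  [0,0,0,0,0,0,1],
  [0,0,0,0,0,0,1],
])

```text
t: 33.15
position: [0.4642, 0.2591, 0.0881]
orientation: [3.137, 0.001, 1.255]
force: [0.4, 0.6, 0.5]
opening: 1.001
gripper_force: 0.0
```

Emit:
apply_moves([
  [0,0,0,0,0,-20,1],
  [0,0,0,0,0,-20,1],
  [0,0,0,0,0,-15,1],
  [0,0,0,0,0,-12,1],
  [0,0,0,0,0,-9,1],
  [0,0,0,0,0,0,1],
  [0,0,0,0,0,0,0.7],
  [0,0,0,0,0,0,0.5],
  [0,0,0,0,0,0,0.3],
  [0,0,0,0,0,0,0.2],
  [0,0,0,0,0,0,0.2],
  [0,0,0,0,0,0,0.2],
  [0,0,0,0,0,0,0.2],
], grip_force=40)

```text
t: 34.23
position: [0.4658, 0.2597, 0.0138]
orientation: [3.134, -0.001, 1.253]
force: [-0.2, -0.3, 5.7]
opening: 0.46
gripper_force: 41.1
```

Emit:
apply_moves([
  [0,0,0,0,0,15,0.2],
  [0,0,0,0,0,25,0.2],
  [0,0,0,0,0,30,0.2],
  [0,0,0,0,0,30,0.2],
  [0,0,-0.071,2.4,-23.2,0,0.2],
  [0,0,-0.071,2.4,-23.2,0,0.2],
  [0,0,-0.071,2.4,-23.2,0,0.2],
  [0,0,-0.071,2.4,-23.2,0,0.2],
  [0,0,-0.071,2.4,-23.2,0,0.2],
  [0,0,-0.071,2.4,-23.2,0,0.2],
  [0,0,-0.071,2.4,-23.2,0,0.2],
  [0,0,-0.071,2.4,-23.2,0,0.2],
  [0,0,-0.071,2.4,-23.2,0,0.2],
  [0,0,-0.071,2.4,-23.2,0,0.2],
  [0,0,-0.071,2.4,-23.2,0,0.2],
  [0,0,-0.071,2.4,-23.2,0,0.2],
  [0,0,-0.071,2.4,-23.2,0,0.2],
  [0,0,-0.071,2.4,-23.2,0,0.2],
  [0,0,-0.071,2.4,-23.2,0,0.2],
  [0,0,-0.071,2.4,-23.2,0,0.2],
])

```text
t: 35.9
position: [0.5033, -0.1135, 0.1129]
orientation: [3.135, -0.0, 0.113]
force: [1.9, 0.1, -0.2]
opening: 0.464
gripper_force: 40.4
```

Emit:
apply_moves([
  [0,0,0,0,0,0,0.2],
  [0,0,0,0,0,0,0.2],
  [0,0,0,0,0,0,0.2],
])

```text
t: 36.15
position: [0.5034, -0.1115, 0.1127]
orientation: [3.136, 0.0, 0.118]
force: [-1.0, 0.7, 0.0]
opening: 0.46
gripper_force: 40.4
```

Run:
```python
from h import *
W=cap('wrist','w7.png'); s=monitor.observe();print(s['position'],s['orientation'],s['opening'],s['gripper_force'])
np.save('w7.npy',W,allow_pickle=True)
Tc=np.array([.4648,-.1453]);c,s_=np.cos(.116),np.sin(.116);M=np.array([[c,s_],[-s_,c]])
print(M@(s['position'][:2]-Tc))
```

```text
[ 0.5034038  -0.1108958   0.11277054] [ 3.13577469e+00 -6.61989682e-05  1.18970533e-01] 0.45818006347257606 40.421274304389954
[0.04232631 0.02970498]
```

View pics/w7.png

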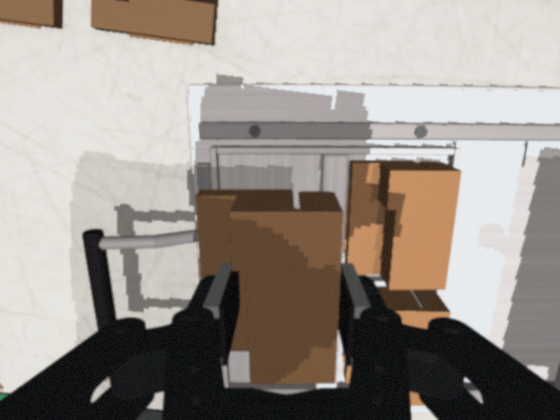

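Emit:
apply_moves([
  [0.005,0,0,1,0,-10,0.2],
  [0,0,0,0,0,-20,0.2],
  [0,0,0,0,0,-20,0.2],
  [0,0,0,0,0,-10,0.2],
  [0,0,0,0,0,-6,0.2],
  [0,0,0,0,0,-4,0.2],
  [0,0,0,0,0,-3,0.2],
  [0,0,0,0,0,-2,0.2],
  [0,0,0,0,0,0,0.2],
])

```text
t: 36.95
position: [0.5047, -0.112, 0.038]
orientation: [3.14, -0.001, 0.117]
force: [-0.8, 0.0, -1.2]
opening: 0.462
gripper_force: 40.4
```

Emit:
apply_moves([
  [0,0,0,0,0,-2,0.2],
  [0,0,0,0,0,0,0.2],
  [0,0,0,0,0,0,0.5],
  [0,0,0,0,0,0,0.6],
  [0,0,0,0,0,0,0.65],
  [0,0,0,0,0,0,0.65],
  [0,0,0,0,0,10,0.65],
  [0,0,0,0,0,25,0.65],
  [0,0,0,0,0,35,0.65],
  [0,0,0,0,0,35,1],
  [0,0,0,0,0,0,1],
  [0,0,0,0,0,0,1],
])

```text
t: 37.95
position: [0.5062, -0.1122, 0.1439]
orientation: [3.138, -0.006, 0.117]
force: [-0.3, -0.0, -0.5]
opening: 0.995
gripper_force: 0.0
```

```bash
python3 chk.py
```

```text
top 167.5 [ 0.629 -0.018  0.02 ]
scene 1507.0 [ 0.488 -0.17   0.02 ]
[ 0.5041311  -0.11205417  0.14080471] [ 3.13989403e+00 -5.38496906e-04  1.17006747e-01] 38.05 0.9969150011867918
```

Emit:
apply_moves([
  [0,0,0,-9.4,18.4,0,1],
  [0,0,0,-9.4,18.4,0,1],
  [0,0,0,-9.4,18.4,0,1],
  [0,0,0,-9.4,18.4,0,1],
  [0,0,0,-9.4,18.4,0,1],
  [0,0,0,-9.4,18.4,0,1],
  [0,0,0,0,0,0,1],
  [0,0,0,0,0,-20,1],
  [0,0,0,0,0,-25,1],
  [0,0,0,0,0,-25,1],
  [0,0,0,0,0,-20,1],
  [0,0,0,0,0,-12,1],
  [0,0,0,0,0,-10,1],
  [0,0,0,0,0,0,0.7],
  [0,0,0,0,0,0,0.4],
  [0,0,0,0,0,0,0.2],
  [0,0,0,0,0,0,0],
  [0,0,0,0,0,0,0],
  [0,0,0,0,0,0,0],
], grip_force=60)

```text
t: 39.63
position: [0.4485, -0.0017, 0.0294]
orientation: [3.14, -0.002, 0.117]
force: [0.7, -1.7, 1.0]
opening: 0.145
gripper_force: 2.4
```

Emit:
apply_moves([
  [0,0,0,0,0,0,0],
  [0,0,0,0,0,0,0],
])

```text
t: 39.8
position: [0.4485, -0.0017, 0.0294]
orientation: [3.14, -0.002, 0.117]
force: [-0.8, 0.0, 6.0]
opening: 0.114
gripper_force: 58.5
```

Run:
```python
from h import *
S=cap('scene');a=S['frame'][150:270,300:440,::-1];cv2.imwrite('pics/s3.png',cv2.resize(a,None,fx=4.5,fy=4.5,interpolation=cv2.INTER_CUBIC))
```

```text
(no output)
```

View pics/s3.png

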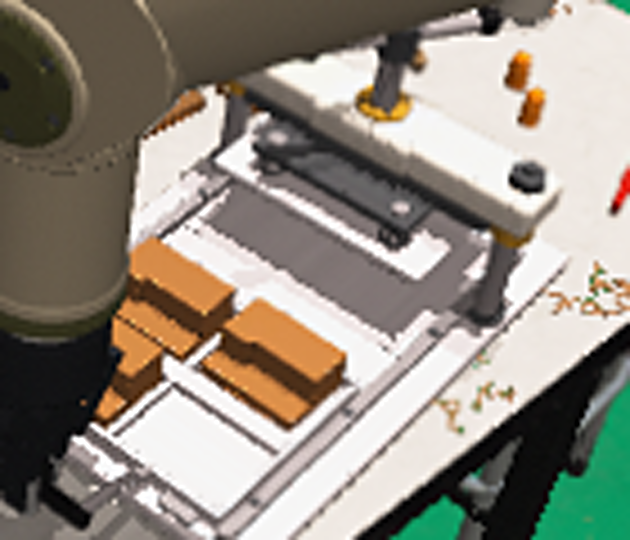

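Covers are lying flat in their nests. Sliding the tray home now.

Emit:
apply_moves([
  [0,0,0,0.6,-5,0,0],
  [0,0,0,1.16,-10,0,0],
  [0,0,0,1.16,-10,0,0],
  [0,0,0,1.16,-10,0,0],
  [0,0,0,1.16,-10,0,0],
  [0,0,0,1.16,-10,0,0],
  [0,0,0,1.16,-10,0,0],
  [0,0,0,1.16,-10,0,0],
  [0,0,0,1.16,-10,0,0],
  [0,0,0,1.16,-10,0,0],
  [0,0,0,1.16,-10,0,0],
  [0,0,0,1.16,-10,0,0],
  [0,0,0,1.16,-10,0,0],
  [0,0,0,1.16,-10,0,0],
  [0,0,0,1.16,-10,0,0],
  [0,0,0,1.16,-10,0,0],
  [0,0,0,1.16,-10,0,0],
  [0,0,0,1.16,-10,0,0],
  [0,0,0,1.16,-10,0,0],
  [0,0,0,0,0,0,0],
])

```text
t: 41.52
position: [0.4706, -0.1876, 0.0296]
orientation: [3.14, -0.003, 0.116]
force: [1.7, -2.3, 3.7]
opening: 0.118
gripper_force: 58.7
```

Emit:
apply_moves([
  [0,0,0,0.6,-5,0,0],
  [0,0,0,0.5,-4,0,0],
  [0,0,0,0.2,-2,0,0],
  [0,0,0,0.2,-2,0,0],
  [0,0,0,0,0,0,0],
  [0,0,0,0,0,0,0],
])

```text
t: 42.02
position: [0.472, -0.198, 0.0295]
orientation: [3.141, -0.002, 0.119]
force: [-0.5, 5.3, 7.1]
opening: 0.116
gripper_force: 59.1
```

Emit:
apply_moves([
  [0,0,0,0.2,-2,0,0],
  [0,0,0,0.2,-2,0,0],
  [0,0,0,0,0,0,0],
  [0,0,0,0,0,0,0],
])

```text
t: 42.35
position: [0.4725, -0.2017, 0.0295]
orientation: [3.141, -0.002, 0.119]
force: [-0.7, 6.7, 7.2]
opening: 0.113
gripper_force: 59.2
```

Emit:
apply_moves([
  [0,0,0,0.2,-2,0,0],
  [0,0,0,0,0,0,0],
  [0,0,0,0,0,0,0],
])

```text
t: 42.6
position: [0.4725, -0.2018, 0.0295]
orientation: [-3.14, -0.001, 0.121]
force: [-3.3, 12.4, 11.6]
opening: 0.111
gripper_force: 59.7
```

Emit:
apply_moves([
  [0,0,0,0.2,-2,0,0],
  [0,0,0,0,0,0,0],
  [0,0,0,0,0,0,0],
])

```text
t: 42.85
position: [0.4725, -0.2018, 0.0295]
orientation: [-3.138, -0.001, 0.122]
force: [-4.6, 16.9, 15.9]
opening: 0.122
gripper_force: 60.2
```

Emit:
apply_moves([
  [0,0,0,0.2,-2,0,0],
  [0,0,0,0,0,0,0],
  [0,0,0,0,0,0,0],
])

```text
t: 43.1
position: [0.4726, -0.2019, 0.0295]
orientation: [-3.136, -0.0, 0.124]
force: [-7.2, 23.8, 19.4]
opening: 0.114
gripper_force: 60.8
```

Emit:
apply_moves([
  [0,0,0,-0.6,6,0,0],
  [0,0,0,0,0,0,0.3],
  [0,0,0,0,0,0,0.5],
  [0,0,0,0,0,0,0.5],
  [0,0,0,0,0,0,0.5],
  [0,0,0,0,0,25,0.5],
  [0,0,0,0,0,35,0.5],
  [0,0,0,0,0,35,0.5],
  [0,0,0,0,0,35,0.5],
  [0,0,0,0,0,35,0.5],
  [0,0,0,0,0,35,0.5],
  [0,0,0,0,0,35,0.5],
  [0,0,0,0,0,35,0.5],
  [0,0,0,0,0,30,0.5],
  [0,0,0,0,-25,0,0.5],
  [0,0,0,0,-25,0,0.5],
  [0,0,0,0,-25,0,0.5],
  [0,0,0,0,0,0,0.5],
  [0,0,0,0,0,0,0.5],
  [0,0,0,0,0,0,0.5],
])

```text
t: 44.77
position: [0.4714, -0.2783, 0.3284]
orientation: [3.141, -0.0, 0.117]
force: [0.8, 1.1, 1.1]
opening: 0.501
gripper_force: 0.0
```

Run:
```python
from h import *
s=monitor.observe();print(s['position'],s['orientation'],s['q'].round(2),s['t'])
W=cap('wrist','w8.png');np.save('w8.npy',W,allow_pickle=True)
print('expect centre',proj(W,[.4885,-.3445,.193]),'balls',proj(W,[[.516,-.2876,.193],[.460,-.4055,.193]]))
g=cv2.cvtColor(W['frame'],cv2.COLOR_RGB2GRAY)
for th in(35,60):
  n,l,st,ce=cv2.connectedComponentsWithStats((g<th).astype(np.uint8))
  print(th,[(st[i].tolist(),ce[i].round(1).tolist()) for i in range(1,n) if 60<st[i][4]])
```

```text
[ 0.47136072 -0.27832028  0.32843811] [ 3.14118732e+00 -4.46488023e-04  1.16852104e-01] [ 0.87  0.22 -0.49  1.39  0.1   1.55 -1.06] 44.7667
expect centre [[373.37708792 188.53398955]] balls [[304.06561157 143.46914759]
 [442.34019034 232.29973123]]
35 [([214, 124, 11, 74, 509], [219.0, 163.6]), ([295, 133, 24, 26, 453], [306.3, 145.2]), ([434, 223, 21, 20, 220], [445.6, 234.0]), ([0, 265, 560, 155, 40375], [283.1, 370.9])]
60 [([21, 0, 5, 17, 68], [22.6, 8.0]), ([76, 0, 31, 26, 126], [98.4, 5.6]), ([413, 0, 25, 21, 201], [421.0, 11.9]), ([442, 14, 39, 10, 164], [460.2, 18.3]), ([520, 52, 29, 43, 71], [532.4, 74.7]), ([294, 105, 43, 96, 1897], [313.4, 144.1]), ([213, 123, 13, 76, 657], [218.9, 161.7]), ([540, 142, 13, 12, 105], [546.0, 147.5]), ([510, 167, 11, 11, 72], [514.5, 171.8]), ([359, 171, 27, 34, 432], [370.5, 187.2]), ([433, 223, 23, 21, 295], [445.6, 234.1]), ([473, 245, 48, 29, 88], [496.6, 258.6]), ([0, 260, 560, 160, 48741], [261.8, 359.7])]
```

Run:
```python
from h import *
W=np.load('w8.npy',allow_pickle=True).item()
for z in(.186,.19,.194,.198):
    p=ray(W,[(306.8,145.7),(444.8,233.5)],z);d=p[0]-p[1]
    print(z,p[:,:2].round(4).tolist(),'len',np.linalg.norm(d).round(4),'mid',p.mean(0)[:2].round(4),'ang',np.degrees(np.arctan2(d[1],d[0])).round(1),'hub top',ray(W,[(372,188)],z+.016)[0,:2].round(4))
print('bar',ray(W,[(219,124),(219,198)],.052).round(4))
```

```text
0.186 [[0.5139, -0.2903], [0.4571, -0.4111]] len 0.1335 mid [ 0.4855 -0.3507] ang 64.8 hub top [ 0.4905 -0.341 ]
0.19 [[0.5143, -0.29], [0.4583, -0.4092]] len 0.1316 mid [ 0.4863 -0.3496] ang 64.8 hub top [ 0.4913 -0.34  ]
0.194 [[0.5147, -0.2897], [0.4595, -0.4072]] len 0.1298 mid [ 0.4871 -0.3485] ang 64.8 hub top [ 0.4921 -0.339 ]
0.198 [[0.5151, -0.2895], [0.4607, -0.4053]] len 0.1279 mid [ 0.4879 -0.3474] ang 64.8 hub top [ 0.4928 -0.3379]
bar [[ 0.5128 -0.2007  0.052 ]
 [ 0.4294 -0.2064  0.052 ]]
```

Emit:
apply_moves([
  [0,0,0.1127,4,-3.3,-8,0.6],
  [0,0,0.1127,4,-3.3,-8,0.6],
  [0,0,0.1127,4,-3.3,-8,0.6],
  [0,0,0.1127,4,-3.3,-8,0.6],
  [0,0,0.1127,4,-3.3,-8,0.6],
  [0,0,0.1127,4,-3.3,-8,0.6],
  [0,0,0.1127,4,-3.3,-8,0.6],
  [0,0,0.1127,4,-3.3,-8,0.6],
  [0,0,0.1127,3.5,-3.3,-8,0.6],
  [0,0,0,0,0,0,0.6],
  [0,0,0,0,0,0,0.6],
])

```text
t: 45.73
position: [0.5069, -0.3073, 0.2566]
orientation: [3.141, -0.001, 1.129]
force: [0.0, 0.1, -0.1]
opening: 0.599
gripper_force: 0.0
```

Run:
```python
from h import *
s=monitor.observe();print(s['position'],s['orientation'],s['q'].round(2),s['t'])
def rows(a,b,n,r=42):
    p=np.linspace(a,b,n+1);x=r*np.c_[np.cos(p),np.sin(p)];d=np.diff(x,axis=0)
    dz=(b-a)/2/np.pi*8/n
    print(n,'rot',round((b-a)/n,4),'dz',round(dz,3));print([[0,0,round((b-a)/n,4),round(u,1),round(v,1),round(dz,2),0] for u,v in d])
rows(1.131,-.5,14)
rows(-.5+np.pi,-.5,26)
```

```text
[ 0.50693113 -0.30733561  0.25660953] [ 3.14104021e+00 -1.26154188e-03  1.12916052e+00] [ 0.94  0.36 -0.61  1.4   0.2   1.44 -0.1 ] 45.7333
14 rot -0.1165 dz -0.148
[[0, 0, -0.1165, np.float64(4.3), np.float64(-2.3), -0.15, 0], [0, 0, -0.1165, np.float64(4.0), np.float64(-2.8), -0.15, 0], [0, 0, -0.1165, np.float64(3.6), np.float64(-3.3), -0.15, 0], [0, 0, -0.1165, np.float64(3.2), np.float64(-3.7), -0.15, 0], [0, 0, -0.1165, np.float64(2.8), np.float64(-4.0), -0.15, 0], [0, 0, -0.1165, np.float64(2.3), np.float64(-4.3), -0.15, 0], [0, 0, -0.1165, np.float64(1.8), np.float64(-4.6), -0.15, 0], [0, 0, -0.1165, np.float64(1.2), np.float64(-4.7), -0.15, 0], [0, 0, -0.1165, np.float64(0.7), np.float64(-4.8), -0.15, 0], [0, 0, -0.1165, np.float64(0.1), np.float64(-4.9), -0.15, 0], [0, 0, -0.1165, np.float64(-0.5), np.float64(-4.9), -0.15, 0], [0, 0, -0.1165, np.float64(-1.0), np.float64(-4.8), -0.15, 0], [0, 0, -0.1165, np.float64(-1.6), np.float64(-4.6), -0.15, 0], [0, 0, -0.1165, np.float64(-2.1), np.float64(-4.4), -0.15, 0]]
26 rot -0.1208 dz -0.154
[[0, 0, -0.1208, np.float64(2.7), np.
[... 870 characters left out ...]
2), -0.15, 0], [0, 0, -0.1208, np.float64(3.5), np.float64(-3.6), -0.15, 0], [0, 0, -0.1208, np.float64(3.1), np.float64(-4.0), -0.15, 0], [0, 0, -0.1208, np.float64(2.6), np.float64(-4.4), -0.15, 0], [0, 0, -0.1208, np.float64(2.0), np.float64(-4.7), -0.15, 0], [0, 0, -0.1208, np.float64(1.4), np.float64(-4.9), -0.15, 0], [0, 0, -0.1208, np.float64(0.8), np.float64(-5.0), -0.15, 0], [0, 0, -0.1208, np.float64(0.2), np.float64(-5.1), -0.15, 0], [0, 0, -0.1208, np.float64(-0.4), np.float64(-5.1), -0.15, 0], [0, 0, -0.1208, np.float64(-1.0), np.float64(-5.0), -0.15, 0], [0, 0, -0.1208, np.float64(-1.6), np.float64(-4.8), -0.15, 0], [0, 0, -0.1208, np.float64(-2.2), np.float64(-4.6), -0.15, 0]]
```

Descend onto the arm and grip.

Emit:
apply_moves([
  [0,0,0,0,0,-25,0.6],
  [0,0,0,0,0,-25,0.6],
  [0,0,0,0,0,-18,0.6],
  [0,0,0,0,0,-10,0.6],
  [0,0,0,0,0,0,0.6],
  [0,0,0,0,0,0,0.4],
  [0,0,0,0,0,0,0.2],
  [0,0,0,0,0,0,0],
  [0,0,0,0,0,0,0],
  [0,0,0,0,0,0,0],
  [0,0,0,0,0,0,0],
], grip_force=60)

```text
t: 46.65
position: [0.5073, -0.3082, 0.1806]
orientation: [3.139, -0.0, 1.131]
force: [-3.1, 2.9, 6.9]
opening: 0.116
gripper_force: 58.4
```

Emit:
apply_moves([
  [0,0,-0.1165,4.3,-2.3,-0.15,0],
  [0,0,-0.1165,4.0,-2.8,-0.15,0],
  [0,0,-0.1165,3.6,-3.3,-0.15,0],
  [0,0,-0.1165,3.2,-3.7,-0.15,0],
  [0,0,-0.1165,2.8,-4.0,-0.15,0],
  [0,0,-0.1165,2.3,-4.3,-0.15,0],
  [0,0,-0.1165,1.8,-4.6,-0.15,0],
  [0,0,-0.1165,1.2,-4.7,-0.15,0],
  [0,0,-0.1165,0.7,-4.8,-0.15,0],
  [0,0,-0.1165,0.1,-4.9,-0.15,0],
  [0,0,-0.1165,-0.5,-4.9,-0.15,0],
  [0,0,-0.1165,-1.0,-4.8,-0.15,0],
  [0,0,-0.1165,-1.6,-4.6,-0.15,0],
  [0,0,-0.1165,-2.1,-4.4,-0.15,0],
  [0,0,0,0,0,0,0],
  [0,0,0,0,0,0,0],
])

```text
t: 47.98
position: [0.5248, -0.3672, 0.1785]
orientation: [3.139, -0.001, -0.502]
force: [-6.4, 1.5, 7.8]
opening: 0.113
gripper_force: 58.7
```

Run:
```python
from h import *
s=monitor.observe();print(s['position'],s['orientation'],s['q'].round(2),s['force'],s['moment'])
c=np.array([.489,-.346]);d=s['position'][:2]-c;print(d,np.hypot(*d),np.arctan2(d[1],d[0]))
```

```text
[ 0.52481798 -0.36720429  0.17850568] [ 3.13881049e+00 -9.00704959e-04 -5.02106344e-01] [ 0.75  0.46 -0.28  1.39  0.13  1.31 -1.6 ] [-6.3864892   1.5303183   7.81895986] [ 0.30552273  1.50531605 -0.08223331]
[ 0.03581798 -0.02120429] 0.04162390245447492 -0.5345173642491834
```

Emit:
apply_moves([
  [0,0,0,0,0,0,0.3],
  [0,0,0,0,0,0,0.6],
  [0,0,0,0,0,0,0.6],
  [0,0,0,0,0,25,0.6],
  [0,0,0,0,0,25,0.6],
  [0,0,0.1208,-2.83,1.55,0,0.6],
  [0,0,0.1208,-2.83,1.55,0,0.6],
  [0,0,0.1208,-2.83,1.55,0,0.6],
  [0,0,0.1208,-2.83,1.55,0,0.6],
  [0,0,0.1208,-2.83,1.55,0,0.6],
  [0,0,0.1208,-2.83,1.55,0,0.6],
  [0,0,0.1208,-2.83,1.55,0,0.6],
  [0,0,0.1208,-2.83,1.55,0,0.6],
  [0,0,0.1208,-2.83,1.55,0,0.6],
  [0,0,0.1208,-2.83,1.55,0,0.6],
  [0,0,0.1208,-2.83,1.55,0,0.6],
  [0,0,0.1208,-2.83,1.55,0,0.6],
  [0,0,0.1208,-2.83,1.55,0,0.6],
  [0,0,0.1208,-2.83,1.55,0,0.6],
  [0,0,0.1208,-2.83,1.55,0,0.6],
])

```text
t: 49.65
position: [0.4834, -0.3429, 0.2268]
orientation: [3.14, -0.001, 1.319]
force: [-0.7, -0.6, 0.6]
opening: 0.6
gripper_force: 0.0
```

Emit:
apply_moves([
  [0,0,0.1208,-2.83,1.55,0,0.6],
  [0,0,0.1208,-2.83,1.55,0,0.6],
  [0,0,0.1208,-2.83,1.55,0,0.6],
  [0,0,0.1208,-2.83,1.55,0,0.6],
  [0,0,0.1208,-2.83,1.55,0,0.6],
  [0,0,0.1208,-2.83,1.55,0,0.6],
  [0,0,0.1208,-2.83,1.55,0,0.6],
  [0,0,0.1208,-2.83,1.55,0,0.6],
  [0,0,0.1208,-2.83,1.55,0,0.6],
  [0,0,0.1208,-2.83,1.55,0,0.6],
  [0,0,0.1208,-2.83,1.55,0,0.6],
  [0,0,0,0,0,0,0.6],
  [0,0,0,0,0,0,0.6],
])

```text
t: 50.73
position: [0.4522, -0.3262, 0.2268]
orientation: [3.14, -0.0, 2.637]
force: [-0.1, 0.1, -0.1]
opening: 0.598
gripper_force: 0.0
```

```bash
cat > w.py <<'E'
from h import *
import sys
s=monitor.observe();print(s['position'],s['orientation'],s['q'][6].round(2),s['t'],s['opening'],s['gripper_force'],s['force'].round(1),s['moment'].round(2))
c=np.array([.489,-.346]);d=s['position'][:2]-c;print(d.round(4),np.hypot(*d).round(4),np.arctan2(d[1],d[0]).round(3))
E
python3 w.py
```

```text
[ 0.45221694 -0.32617544  0.22684947] [ 3.14002400e+00 -2.29892031e-04  2.63721302e+00] 1.44 50.7333 0.5984785421193545 0.0 [-0.1  0.1 -0.1] [ 0.03 -0.    0.03]
[-0.0368  0.0198] 0.0418 2.647
```

Emit:
apply_moves([
  [0,0,0,0,0,-25,0.6],
  [0,0,0,0,0,-25,0.6],
  [0,0,0,0,0,0,0.6],
  [0,0,0,0,0,0,0.4],
  [0,0,0,0,0,0,0.2],
  [0,0,0,0,0,0,0],
  [0,0,0,0,0,0,0],
  [0,0,0,0,0,0,0],
  [0,0,0,0,0,0,0],
])

```text
t: 51.48
position: [0.4531, -0.3264, 0.1785]
orientation: [3.141, 0.002, 2.641]
force: [-0.3, 0.2, 6.2]
opening: 0.114
gripper_force: 58.5
```

Emit:
apply_moves([
  [0,0,-0.1208,2.7,4.3,-0.15,0],
  [0,0,-0.1208,3.2,3.9,-0.15,0],
  [0,0,-0.1208,3.6,3.5,-0.15,0],
  [0,0,-0.1208,4.0,3.1,-0.15,0],
  [0,0,-0.1208,4.4,2.6,-0.15,0],
  [0,0,-0.1208,4.7,2.0,-0.15,0],
  [0,0,-0.1208,4.9,1.4,-0.15,0],
  [0,0,-0.1208,5.0,0.8,-0.15,0],
  [0,0,-0.1208,5.1,0.2,-0.15,0],
  [0,0,-0.1208,5.1,-0.4,-0.15,0],
  [0,0,-0.1208,5.0,-1.0,-0.15,0],
  [0,0,-0.1208,4.8,-1.6,-0.15,0],
  [0,0,-0.1208,4.6,-2.2,-0.15,0],
])

```text
t: 52.57
position: [0.5079, -0.3116, 0.1764]
orientation: [3.14, 0.003, 1.062]
force: [-11.5, -2.3, 10.7]
opening: 0.112
gripper_force: 59.4
```

Emit:
apply_moves([
  [0,0,-0.1208,4.3,-2.7,-0.15,0],
  [0,0,-0.1208,3.9,-3.2,-0.15,0],
  [0,0,-0.1208,3.5,-3.6,-0.15,0],
  [0,0,-0.1208,3.1,-4.0,-0.15,0],
  [0,0,-0.1208,2.6,-4.4,-0.15,0],
  [0,0,-0.1208,2.0,-4.7,-0.15,0],
  [0,0,-0.1208,1.4,-4.9,-0.15,0],
  [0,0,-0.1208,0.8,-5.0,-0.15,0],
  [0,0,-0.1208,0.2,-5.1,-0.15,0],
  [0,0,-0.1208,-0.4,-5.1,-0.15,0],
  [0,0,-0.1208,-1.0,-5.0,-0.15,0],
  [0,0,-0.1208,-1.6,-4.8,-0.15,0],
  [0,0,-0.1208,-2.2,-4.6,-0.15,0],
  [0,0,0,0,0,0,0],
  [0,0,0,0,0,0,0],
])

```text
t: 53.82
position: [0.5226, -0.3658, 0.1744]
orientation: [3.139, 0.005, -0.502]
force: [-19.9, 11.0, 16.3]
opening: 0.115
gripper_force: 59.8
```

```bash
python3 w.py
```

```text
[ 0.52255537 -0.36575684  0.17439655] [ 3.13912602  0.00532953 -0.50200354] -1.59 53.8167 0.11482783671770129 59.820125699043274 [-19.9  11.   16.3] [ 2.01  4.07 -0.17]
[ 0.0336 -0.0198] 0.0389 -0.532
```

Emit:
apply_moves([
  [0,0,0,0,0,0,0.3],
  [0,0,0,0,0,0,0.6],
  [0,0,0,0,0,0,0.6],
  [0,0,0,0,0,25,0.6],
  [0,0,0,0,0,26,0.6],
  [0,0,0.1205,-2.87,1.58,0,0.6],
  [0,0,0.1205,-2.87,1.58,0,0.6],
  [0,0,0.1205,-2.87,1.58,0,0.6],
  [0,0,0.1205,-2.87,1.58,0,0.6],
  [0,0,0.1205,-2.87,1.58,0,0.6],
  [0,0,0.1205,-2.87,1.58,0,0.6],
  [0,0,0.1205,-2.87,1.58,0,0.6],
  [0,0,0.1205,-2.87,1.58,0,0.6],
  [0,0,0.1205,-2.87,1.58,0,0.6],
  [0,0,0.1205,-2.87,1.58,0,0.6],
  [0,0,0.1205,-2.87,1.58,0,0.6],
  [0,0,0.1205,-2.87,1.58,0,0.6],
  [0,0,0.1205,-2.87,1.58,0,0.6],
  [0,0,0.1205,-2.87,1.58,0,0.6],
  [0,0,0.1205,-2.87,1.58,0,0.6],
])

```text
t: 55.48
position: [0.483, -0.3429, 0.2239]
orientation: [3.14, -0.001, 1.314]
force: [0.3, 0.5, -0.6]
opening: 0.599
gripper_force: 0.0
```

Emit:
apply_moves([
  [0,0,0.1205,-2.87,1.58,0,0.6],
  [0,0,0.1205,-2.87,1.58,0,0.6],
  [0,0,0.1205,-2.87,1.58,0,0.6],
  [0,0,0.1205,-2.87,1.58,0,0.6],
  [0,0,0.1205,-2.87,1.58,0,0.6],
  [0,0,0.1205,-2.87,1.58,0,0.6],
  [0,0,0.1205,-2.87,1.58,0,0.6],
  [0,0,0.1205,-2.87,1.58,0,0.6],
  [0,0,0.1205,-2.87,1.58,0,0.6],
  [0,0,0.1205,-2.87,1.58,0,0.6],
  [0,0,0.1205,-2.87,1.58,0,0.6],
  [0,0,0,0,0,0,0.6],
  [0,0,0,0,0,0,0.6],
  [0,0,0,0,0,-25,0.6],
  [0,0,0,0,0,-25,0.6],
  [0,0,0,0,0,0,0.6],
  [0,0,0,0,0,0,0.4],
  [0,0,0,0,0,0,0.2],
  [0,0,0,0,0,0,0],
  [0,0,0,0,0,0,0],
])

```text
t: 57.15
position: [0.4522, -0.3259, 0.1756]
orientation: [3.141, 0.002, 2.633]
force: [0.0, -0.2, 3.4]
opening: 0.115
gripper_force: 58.5
```

Emit:
apply_moves([
  [0,0,0,0,0,0,0],
  [0,0,0,0,0,0,0],
])

```text
t: 57.32
position: [0.4521, -0.3259, 0.1756]
orientation: [3.141, 0.002, 2.633]
force: [-0.5, 0.4, 7.0]
opening: 0.114
gripper_force: 58.6
```

```bash
python3 w.py
```

```text
[ 0.45213686 -0.3259439   0.17558451] [3.14069255e+00 2.27993687e-03 2.63281958e+00] 1.43 57.3167 0.11387281762645295 58.59465837478638 [-0.5  0.4  7. ] [ 0.18  0.16 -0.09]
[-0.0369  0.0201] 0.042 2.643
```

Emit:
apply_moves([
  [0,0,-0.1208,2.6,4.2,-0.12,0],
  [0,0,-0.1208,3.1,3.8,-0.12,0],
  [0,0,-0.1208,3.5,3.4,-0.12,0],
  [0,0,-0.1208,3.9,3.0,-0.12,0],
  [0,0,-0.1208,4.3,2.5,-0.12,0],
  [0,0,-0.1208,4.6,2.0,-0.12,0],
  [0,0,-0.1208,4.8,1.4,-0.12,0],
  [0,0,-0.1208,4.9,0.8,-0.12,0],
  [0,0,-0.1208,5.0,0.2,-0.12,0],
  [0,0,-0.1208,5.0,-0.4,-0.12,0],
  [0,0,-0.1208,4.9,-1.0,-0.12,0],
  [0,0,-0.1208,4.7,-1.6,-0.12,0],
  [0,0,-0.1208,4.5,-2.1,-0.12,0],
])

```text
t: 58.4
position: [0.5078, -0.3104, 0.1737]
orientation: [3.137, 0.0, 1.056]
force: [-0.7, -3.1, 2.9]
opening: 0.113
gripper_force: 58.6
```

Emit:
apply_moves([
  [0,0,-0.1208,4.2,-2.6,-0.12,0],
  [0,0,-0.1208,3.8,-3.1,-0.12,0],
  [0,0,-0.1208,3.4,-3.5,-0.12,0],
  [0,0,-0.1208,3.0,-3.9,-0.12,0],
  [0,0,-0.1208,2.5,-4.3,-0.12,0],
  [0,0,-0.1208,2.0,-4.6,-0.12,0],
  [0,0,-0.1208,1.4,-4.8,-0.12,0],
  [0,0,-0.1208,0.8,-4.9,-0.12,0],
  [0,0,-0.1208,0.2,-5.0,-0.12,0],
  [0,0,-0.1208,-0.4,-5.0,-0.12,0],
  [0,0,-0.1208,-1.0,-4.9,-0.12,0],
  [0,0,-0.1208,-1.6,-4.7,-0.12,0],
  [0,0,-0.1208,-2.1,-4.5,-0.12,0],
  [0,0,0,0,0,0,0],
  [0,0,0,0,0,0,0],
])

```text
t: 59.65
position: [0.5235, -0.366, 0.1717]
orientation: [3.139, -0.003, -0.505]
force: [-0.1, -2.7, 3.2]
opening: 0.114
gripper_force: 58.8
```

```bash
sed -i 's/\.489,-\.346/.4878,-.3461/' w.py; python3 w.py
```

```text
[ 0.52346252 -0.36598134  0.17165644] [ 3.13921514e+00 -2.60680070e-03 -5.04710570e-01] -1.58 59.65 0.11374747582360706 58.831400871276855 [-0.1 -2.7  3.2] [-0.63  0.11 -0.04]
[ 0.0357 -0.0199] 0.0408 -0.509
```

Emit:
apply_moves([
  [0,0,0,0,0,0,0.3],
  [0,0,0,0,0,0,0.6],
  [0,0,0,0,0,0,0.6],
  [0,0,0,0,0,25,0.6],
  [0,0,0,0,0,25,0.6],
  [0,0,0.1208,-2.75,1.53,0,0.6],
  [0,0,0.1208,-2.75,1.53,0,0.6],
  [0,0,0.1208,-2.75,1.53,0,0.6],
  [0,0,0.1208,-2.75,1.53,0,0.6],
  [0,0,0.1208,-2.75,1.53,0,0.6],
  [0,0,0.1208,-2.75,1.53,0,0.6],
  [0,0,0.1208,-2.75,1.53,0,0.6],
  [0,0,0.1208,-2.75,1.53,0,0.6],
  [0,0,0.1208,-2.75,1.53,0,0.6],
  [0,0,0.1208,-2.75,1.53,0,0.6],
  [0,0,0.1208,-2.75,1.53,0,0.6],
  [0,0,0.1208,-2.75,1.53,0,0.6],
  [0,0,0.1208,-2.75,1.53,0,0.6],
  [0,0,0.1208,-2.75,1.53,0,0.6],
  [0,0,0.1208,-2.75,1.53,0,0.6],
])

```text
t: 61.32
position: [0.4819, -0.3415, 0.2205]
orientation: [3.141, -0.001, 1.313]
force: [0.8, 0.1, -0.5]
opening: 0.6
gripper_force: 0.0
```

Emit:
apply_moves([
  [0,0,0.1208,-2.75,1.53,0,0.6],
  [0,0,0.1208,-2.75,1.53,0,0.6],
  [0,0,0.1208,-2.75,1.53,0,0.6],
  [0,0,0.1208,-2.75,1.53,0,0.6],
  [0,0,0.1208,-2.75,1.53,0,0.6],
  [0,0,0.1208,-2.75,1.53,0,0.6],
  [0,0,0.1208,-2.75,1.53,0,0.6],
  [0,0,0.1208,-2.75,1.53,0,0.6],
  [0,0,0.1208,-2.75,1.53,0,0.6],
  [0,0,0.1208,-2.75,1.53,0,0.6],
  [0,0,0.1208,-2.75,1.53,0,0.6],
  [0,0,0,0,0,0,0.6],
  [0,0,0,0,0,0,0.6],
  [0,0,0,0,0,-25,0.6],
  [0,0,0,0,0,-26,0.6],
  [0,0,0,0,0,0,0.6],
  [0,0,0,0,0,0,0.4],
  [0,0,0,0,0,0,0.2],
  [0,0,0,0,0,0,0],
  [0,0,0,0,0,0,0],
])

```text
t: 62.98
position: [0.4525, -0.3258, 0.1715]
orientation: [3.141, 0.002, 2.633]
force: [-0.8, -0.3, 4.2]
opening: 0.112
gripper_force: 58.5
```

Emit:
apply_moves([
  [0,0,0,0,0,0,0],
  [0,0,0,0,0,0,0],
])

```text
t: 63.15
position: [0.4526, -0.3259, 0.1715]
orientation: [3.141, 0.002, 2.633]
force: [-1.1, 1.2, 7.4]
opening: 0.115
gripper_force: 58.5
```

Emit:
apply_moves([
  [0,0,-0.1208,2.6,4.2,-0.14,0],
  [0,0,-0.1208,3.1,3.8,-0.14,0],
  [0,0,-0.1208,3.5,3.4,-0.14,0],
  [0,0,-0.1208,3.9,3.0,-0.14,0],
  [0,0,-0.1208,4.3,2.5,-0.14,0],
  [0,0,-0.1208,4.6,2.0,-0.14,0],
  [0,0,-0.1208,4.8,1.4,-0.14,0],
  [0,0,-0.1208,4.9,0.8,-0.14,0],
  [0,0,-0.1208,5.0,0.2,-0.14,0],
  [0,0,-0.1208,5.0,-0.4,-0.14,0],
  [0,0,-0.1208,4.9,-1.0,-0.14,0],
  [0,0,-0.1208,4.7,-1.6,-0.14,0],
  [0,0,-0.1208,4.5,-2.1,-0.14,0],
])

```text
t: 64.23
position: [0.5079, -0.3107, 0.1695]
orientation: [3.138, 0.001, 1.056]
force: [-3.7, -2.9, 4.8]
opening: 0.114
gripper_force: 58.7
```

Emit:
apply_moves([
  [0,0,-0.1208,4.2,-2.6,-0.14,0],
  [0,0,-0.1208,3.8,-3.1,-0.14,0],
  [0,0,-0.1208,3.4,-3.5,-0.14,0],
  [0,0,-0.1208,3.0,-3.9,-0.14,0],
  [0,0,-0.1208,2.5,-4.3,-0.14,0],
  [0,0,-0.1208,2.0,-4.6,-0.14,0],
  [0,0,-0.1208,1.4,-4.8,-0.14,0],
  [0,0,-0.1208,0.8,-4.9,-0.14,0],
  [0,0,-0.1208,0.2,-5.0,-0.14,0],
  [0,0,-0.1208,-0.4,-5.0,-0.14,0],
  [0,0,-0.1208,-1.0,-4.9,-0.14,0],
  [0,0,-0.1208,-1.6,-4.7,-0.14,0],
  [0,0,-0.1208,-2.1,-4.5,-0.14,0],
  [0,0,0,0,0,0,0],
  [0,0,0,0,0,0,0],
])

```text
t: 65.48
position: [0.5231, -0.3661, 0.1675]
orientation: [3.139, -0.002, -0.51]
force: [-5.0, -0.6, 5.8]
opening: 0.115
gripper_force: 58.9
```

```bash
python3 w.py
```

```text
[ 0.52313249 -0.36607997  0.16754588] [ 3.13884800e+00 -1.64522766e-03 -5.09890900e-01] -1.57 65.4833 0.1146619766108502 58.86564016342163 [-5.  -0.6  5.8] [-0.13  1.02 -0.09]
[ 0.0353 -0.02  ] 0.0406 -0.515
```

θ≈13.2. Repeating.

Emit:
apply_moves([
  [0,0,0,0,0,0,0.3],
  [0,0,0,0,0,0,0.6],
  [0,0,0,0,0,0,0.6],
  [0,0,0,0,0,25,0.6],
  [0,0,0,0,0,25,0.6],
  [0,0,0.1208,-2.77,1.54,0,0.6],
  [0,0,0.1208,-2.77,1.54,0,0.6],
  [0,0,0.1208,-2.77,1.54,0,0.6],
  [0,0,0.1208,-2.77,1.54,0,0.6],
  [0,0,0.1208,-2.77,1.54,0,0.6],
  [0,0,0.1208,-2.77,1.54,0,0.6],
  [0,0,0.1208,-2.77,1.54,0,0.6],
  [0,0,0.1208,-2.77,1.54,0,0.6],
  [0,0,0.1208,-2.77,1.54,0,0.6],
  [0,0,0.1208,-2.77,1.54,0,0.6],
  [0,0,0.1208,-2.77,1.54,0,0.6],
  [0,0,0.1208,-2.77,1.54,0,0.6],
  [0,0,0.1208,-2.77,1.54,0,0.6],
  [0,0,0.1208,-2.77,1.54,0,0.6],
  [0,0,0.1208,-2.77,1.54,0,0.6],
])

```text
t: 67.15
position: [0.4823, -0.3415, 0.2161]
orientation: [3.14, -0.001, 1.311]
force: [0.1, 0.0, 0.2]
opening: 0.601
gripper_force: 0.0
```

Emit:
apply_moves([
  [0,0,0.1208,-2.77,1.54,0,0.6],
  [0,0,0.1208,-2.77,1.54,0,0.6],
  [0,0,0.1208,-2.77,1.54,0,0.6],
  [0,0,0.1208,-2.77,1.54,0,0.6],
  [0,0,0.1208,-2.77,1.54,0,0.6],
  [0,0,0.1208,-2.77,1.54,0,0.6],
  [0,0,0.1208,-2.77,1.54,0,0.6],
  [0,0,0.1208,-2.77,1.54,0,0.6],
  [0,0,0.1208,-2.77,1.54,0,0.6],
  [0,0,0.1208,-2.77,1.54,0,0.6],
  [0,0,0.1208,-2.77,1.54,0,0.6],
  [0,0,0,0,0,0,0.6],
  [0,0,0,0,0,0,0.6],
  [0,0,0,0,0,-25,0.6],
  [0,0,0,0,0,-25,0.6],
  [0,0,0,0,0,0,0.6],
  [0,0,0,0,0,0,0.4],
  [0,0,0,0,0,0,0.2],
  [0,0,0,0,0,0,0],
  [0,0,0,0,0,0,0],
])

```text
t: 68.82
position: [0.4525, -0.3255, 0.1679]
orientation: [3.141, 0.002, 2.632]
force: [-0.9, 0.2, 3.6]
opening: 0.114
gripper_force: 58.5
```

Emit:
apply_moves([
  [0,0,0,0,0,0,0],
  [0,0,0,0,0,0,0],
])

```text
t: 68.98
position: [0.4524, -0.3256, 0.1679]
orientation: [3.141, 0.002, 2.632]
force: [-0.4, -0.1, 5.7]
opening: 0.117
gripper_force: 58.6
```

Emit:
apply_moves([
  [0,0,-0.1208,2.6,4.2,-0.14,0],
  [0,0,-0.1208,3.1,3.8,-0.14,0],
  [0,0,-0.1208,3.5,3.4,-0.14,0],
  [0,0,-0.1208,3.9,3.0,-0.14,0],
  [0,0,-0.1208,4.3,2.5,-0.14,0],
  [0,0,-0.1208,4.6,2.0,-0.14,0],
  [0,0,-0.1208,4.8,1.4,-0.14,0],
  [0,0,-0.1208,4.9,0.8,-0.14,0],
  [0,0,-0.1208,5.0,0.2,-0.14,0],
  [0,0,-0.1208,5.0,-0.4,-0.14,0],
  [0,0,-0.1208,4.9,-1.0,-0.14,0],
  [0,0,-0.1208,4.7,-1.6,-0.14,0],
  [0,0,-0.1208,4.5,-2.1,-0.14,0],
])

```text
t: 70.07
position: [0.508, -0.3105, 0.1659]
orientation: [3.137, 0.001, 1.056]
force: [-2.3, -4.7, 5.1]
opening: 0.119
gripper_force: 58.7
```

Emit:
apply_moves([
  [0,0,-0.1208,4.2,-2.6,-0.14,0],
  [0,0,-0.1208,3.8,-3.1,-0.14,0],
  [0,0,-0.1208,3.4,-3.5,-0.14,0],
  [0,0,-0.1208,3.0,-3.9,-0.14,0],
  [0,0,-0.1208,2.5,-4.3,-0.14,0],
  [0,0,-0.1208,2.0,-4.6,-0.14,0],
  [0,0,-0.1208,1.4,-4.8,-0.14,0],
  [0,0,-0.1208,0.8,-4.9,-0.14,0],
  [0,0,-0.1208,0.2,-5.0,-0.14,0],
  [0,0,-0.1208,-0.4,-5.0,-0.14,0],
  [0,0,-0.1208,-1.0,-4.9,-0.14,0],
  [0,0,-0.1208,-1.6,-4.7,-0.14,0],
  [0,0,-0.1208,-2.1,-4.5,-0.14,0],
  [0,0,0,0,0,0,0],
  [0,0,0,0,0,0,0],
])

```text
t: 71.32
position: [0.5234, -0.3661, 0.1639]
orientation: [3.139, -0.003, -0.509]
force: [-3.3, -3.3, 4.5]
opening: 0.117
gripper_force: 58.9
```

```bash
python3 w.py
```

```text
[ 0.52337476 -0.36610054  0.16394633] [ 3.13854208e+00 -2.68275374e-03 -5.09412394e-01] -1.56 71.3167 0.11658120056849373 58.88446033000946 [-3.3 -3.3  4.5] [-0.51  0.77  0.04]
[ 0.0356 -0.02  ] 0.0408 -0.512
```

Emit:
apply_moves([
  [0,0,0,0,0,0,0.3],
  [0,0,0,0,0,0,0.6],
  [0,0,0,0,0,0,0.6],
  [0,0,0,0,0,25,0.6],
  [0,0,0,0,0,25,0.6],
  [0,0,0.1208,-2.77,1.54,0,0.6],
  [0,0,0.1208,-2.77,1.54,0,0.6],
  [0,0,0.1208,-2.77,1.54,0,0.6],
  [0,0,0.1208,-2.77,1.54,0,0.6],
  [0,0,0.1208,-2.77,1.54,0,0.6],
  [0,0,0.1208,-2.77,1.54,0,0.6],
  [0,0,0.1208,-2.77,1.54,0,0.6],
  [0,0,0.1208,-2.77,1.54,0,0.6],
  [0,0,0.1208,-2.77,1.54,0,0.6],
  [0,0,0.1208,-2.77,1.54,0,0.6],
  [0,0,0.1208,-2.77,1.54,0,0.6],
  [0,0,0.1208,-2.77,1.54,0,0.6],
  [0,0,0.1208,-2.77,1.54,0,0.6],
  [0,0,0.1208,-2.77,1.54,0,0.6],
  [0,0,0.1208,-2.77,1.54,0,0.6],
])

```text
t: 72.98
position: [0.4823, -0.3408, 0.2123]
orientation: [3.14, -0.001, 1.311]
force: [-0.1, 0.4, -0.3]
opening: 0.6
gripper_force: 0.0
```

Emit:
apply_moves([
  [0,0,0.1208,-2.77,1.54,0,0.6],
  [0,0,0.1208,-2.77,1.54,0,0.6],
  [0,0,0.1208,-2.77,1.54,0,0.6],
  [0,0,0.1208,-2.77,1.54,0,0.6],
  [0,0,0.1208,-2.77,1.54,0,0.6],
  [0,0,0.1208,-2.77,1.54,0,0.6],
  [0,0,0.1208,-2.77,1.54,0,0.6],
  [0,0,0.1208,-2.77,1.54,0,0.6],
  [0,0,0.1208,-2.77,1.54,0,0.6],
  [0,0,0.1208,-2.77,1.54,0,0.6],
  [0,0,0.1208,-2.77,1.54,0,0.6],
  [0,0,0,0,0,0,0.6],
  [0,0,0,0,0,0,0.6],
  [0,0,0,0,0,-25,0.6],
  [0,0,0,0,0,-25,0.6],
  [0,0,0,0,0,0,0.6],
  [0,0,0,0,0,0,0.4],
  [0,0,0,0,0,0,0.2],
  [0,0,0,0,0,0,0],
  [0,0,0,0,0,0,0],
])

```text
t: 74.65
position: [0.4523, -0.3253, 0.1643]
orientation: [3.141, 0.002, 2.632]
force: [-1.0, 0.2, 4.4]
opening: 0.115
gripper_force: 58.5
```

Emit:
apply_moves([
  [0,0,0,0,0,0,0],
  [0,0,0,0,0,0,0],
])

```text
t: 74.82
position: [0.4523, -0.3253, 0.1642]
orientation: [3.141, 0.002, 2.632]
force: [-1.5, -1.7, 6.4]
opening: 0.112
gripper_force: 58.5
```

Emit:
apply_moves([
  [0,0,-0.1208,2.6,4.2,-0.14,0],
  [0,0,-0.1208,3.1,3.8,-0.14,0],
  [0,0,-0.1208,3.5,3.4,-0.14,0],
  [0,0,-0.1208,3.9,3.0,-0.14,0],
  [0,0,-0.1208,4.3,2.5,-0.14,0],
  [0,0,-0.1208,4.6,2.0,-0.14,0],
  [0,0,-0.1208,4.8,1.4,-0.14,0],
  [0,0,-0.1208,4.9,0.8,-0.14,0],
  [0,0,-0.1208,5.0,0.2,-0.14,0],
  [0,0,-0.1208,5.0,-0.4,-0.14,0],
  [0,0,-0.1208,4.9,-1.0,-0.14,0],
  [0,0,-0.1208,4.7,-1.6,-0.14,0],
  [0,0,-0.1208,4.5,-2.1,-0.14,0],
])

```text
t: 75.9
position: [0.508, -0.3103, 0.1623]
orientation: [3.137, 0.001, 1.055]
force: [-1.3, -5.1, 3.3]
opening: 0.107
gripper_force: 58.7
```

Emit:
apply_moves([
  [0,0,-0.1208,4.2,-2.6,-0.14,0],
  [0,0,-0.1208,3.8,-3.1,-0.14,0],
  [0,0,-0.1208,3.4,-3.5,-0.14,0],
  [0,0,-0.1208,3.0,-3.9,-0.14,0],
  [0,0,-0.1208,2.5,-4.3,-0.14,0],
  [0,0,-0.1208,2.0,-4.6,-0.14,0],
  [0,0,-0.1208,1.4,-4.8,-0.14,0],
  [0,0,-0.1208,0.8,-4.9,-0.14,0],
  [0,0,-0.1208,0.2,-5.0,-0.14,0],
  [0,0,-0.1208,-0.4,-5.0,-0.14,0],
  [0,0,-0.1208,-1.0,-4.9,-0.14,0],
  [0,0,-0.1208,-1.6,-4.7,-0.14,0],
  [0,0,-0.1208,-2.1,-4.5,-0.14,0],
  [0,0,0,0,0,0,0],
  [0,0,0,0,0,0,0],
])

```text
t: 77.15
position: [0.5238, -0.3659, 0.1603]
orientation: [3.138, -0.004, -0.505]
force: [-2.3, -6.7, 5.9]
opening: 0.115
gripper_force: 59.0
```

```bash
python3 w.py; python3 -c "
from h import *
def rows(a,b,n,r=41):
    p=np.linspace(a,b,n+1);x=r*np.c_[np.cos(p),np.sin(p)];d=np.diff(x,axis=0)
    print([[0,0,round((b-a)/n,4),float(round(u,1)),float(round(v,1)),0] for u,v in d])
rows(-.512,-1.792,16)"
```

```text
[ 0.5237657  -0.36592432  0.1602977 ] [ 3.13819911 -0.00373141 -0.50537363] -1.54 77.15 0.11549485179220494 59.018409848213196 [-2.3 -6.7  5.9] [-1.17  0.46  0.13]
[ 0.036  -0.0198] 0.0411 -0.504
[[0, 0, -0.08, -1.7, -2.8, 0], [0, 0, -0.08, -1.9, -2.6, 0], [0, 0, -0.08, -2.1, -2.5, 0], [0, 0, -0.08, -2.3, -2.3, 0], [0, 0, -0.08, -2.5, -2.1, 0], [0, 0, -0.08, -2.7, -1.9, 0], [0, 0, -0.08, -2.8, -1.7, 0], [0, 0, -0.08, -2.9, -1.5, 0], [0, 0, -0.08, -3.0, -1.2, 0], [0, 0, -0.08, -3.1, -1.0, 0], [0, 0, -0.08, -3.2, -0.7, 0], [0, 0, -0.08, -3.2, -0.5, 0], [0, 0, -0.08, -3.3, -0.2, 0], [0, 0, -0.08, -3.3, 0.1, 0], [0, 0, -0.08, -3.3, 0.3, 0], [0, 0, -0.08, -3.2, 0.6, 0]]
```

Emit:
apply_moves([
  [0,0,-0.08,-1.7,-2.8,-0.1,0],
  [0,0,-0.08,-1.9,-2.6,-0.1,0],
  [0,0,-0.08,-2.1,-2.5,-0.1,0],
  [0,0,-0.08,-2.3,-2.3,-0.1,0],
  [0,0,-0.08,-2.5,-2.1,-0.1,0],
  [0,0,-0.08,-2.7,-1.9,-0.1,0],
  [0,0,-0.08,-2.8,-1.7,-0.1,0],
  [0,0,-0.08,-2.9,-1.5,-0.1,0],
  [0,0,-0.08,-3.0,-1.2,-0.1,0],
  [0,0,-0.08,-3.1,-1.0,-0.1,0],
  [0,0,-0.08,-3.2,-0.7,-0.1,0],
  [0,0,0,0,0,0,0],
])

```text
t: 78.15
position: [0.4951, -0.3864, 0.1592]
orientation: [3.141, -0.004, -1.389]
force: [-1.5, -6.9, 4.2]
opening: 0.115
gripper_force: 59.0
```

Emit:
apply_moves([
  [0,0,-0.08,-3.2,-0.5,-0.1,0],
  [0,0,-0.08,-3.3,-0.2,-0.1,0],
  [0,0,0,0,0,0,0],
  [0,0,0,0,0,0,0],
])

```text
t: 78.48
position: [0.4892, -0.3871, 0.159]
orientation: [-3.141, -0.005, -1.544]
force: [-1.2, -7.5, 4.8]
opening: 0.117
gripper_force: 59.3
```

```bash
python3 w.py
```

```text
[ 0.48918291 -0.38711236  0.1589976 ] [-3.14090781 -0.00468029 -1.5442404 ] -2.46 78.4833 0.11738842273518918 59.34430003166199 [-1.2 -7.5  4.8] [-1.52  0.2   0.2 ]
[ 0.0014 -0.041 ] 0.041 -1.537
```

Emit:
apply_moves([
  [0,0,-0.04,-1.6,0,0,0],
  [0,0,-0.04,-1.6,0.1,0,0],
  [0,0,0,0,0,0,0],
  [0,0,0,0,0,0,0],
])

```text
t: 78.82
position: [0.489, -0.3871, 0.1591]
orientation: [-3.136, -0.006, -1.621]
force: [9.7, -12.6, -3.1]
opening: 0.118
gripper_force: 68.0
```

Emit:
apply_moves([
  [0,0,-0.04,-1.6,0.1,0,0],
  [0,0,-0.04,-1.6,0.2,0,0],
  [0,0,0,0,0,0,0],
  [0,0,0,0,0,0,0],
])

```text
t: 79.15
position: [0.4888, -0.3868, 0.1591]
orientation: [-3.13, -0.007, -1.698]
force: [21.6, -17.8, -11.0]
opening: 0.113
gripper_force: 90.0
```

```bash
python3 w.py
```

```text
[ 0.48884169 -0.38681962  0.15908319] [-3.13049924 -0.00745062 -1.69779776] -2.6 79.15 0.11269412475779857 89.9726414680481 [ 21.6 -17.8 -11. ] [-3.86 -4.68  1.8 ]
[ 0.001  -0.0407] 0.0407 -1.545
```

The screw is against its stop: the position holds while the force rises. Relax, release and retreat.

Emit:
apply_moves([
  [0,0,0.06,2.5,-0.1,0,0],
  [0,0,0.06,2.0,0,0,0],
  [0,0,0,0,0,0,0.3],
  [0,0,0,0,0,0,0.6],
  [0,0,0,0,0,0,0.6],
  [0,0,0,0,0,0,0.6],
  [0,0,0,0,0,25,0.6],
  [0,0,0,0,0,35,0.6],
  [0,0,0,0,0,35,0.6],
  [0,0,0,0,0,35,0.6],
  [0,0,0.12,0,12,30,0.6],
  [0,0,0.12,0,12,0,0.6],
  [0,0,0.12,0,12,0,0.6],
  [0,0,0.12,0,12,0,0.6],
  [0,0,0.12,0,12,0,0.6],
  [0,0,0.12,0,12,0,0.6],
  [0,0,0.12,0,12,0,0.6],
  [0,0,0.12,0,12,0,0.6],
  [0,0,0.12,0,12,0,0.6],
])

```text
t: 80.73
position: [0.4869, -0.2757, 0.3173]
orientation: [3.14, -0.0, -0.501]
force: [0.2, -0.9, -0.6]
opening: 0.6
gripper_force: 0.0
```

Emit:
apply_moves([
  [0,0,0.12,0,0,0,0.6],
  [0,0,0.12,0,0,0,0.6],
  [0,0,0.12,0,0,0,0.6],
  [0,0,0.12,0,0,0,0.6],
  [0,0,0.1,0,0,0,0.6],
  [0,0,0,0,0,0,0.6],
  [0,0,0,0,0,0,0.6],
  [0,0,0,0,0,0,0.6],
])

```text
t: 81.4
position: [0.487, -0.2766, 0.3174]
orientation: [3.14, -0.0, 0.069]
force: [0.7, 0.8, 0.4]
opening: 0.6
gripper_force: 0.0
```

```bash
python3 - <<'E'
from h import *
s=monitor.observe();print(s['position'],s['orientation'],s['t'])
W=cap('wrist','w9.png')
g=cv2.cvtColor(W['frame'],cv2.COLOR_RGB2GRAY)
cy,sy=np.cos(.119),np.sin(.119);f=lambda x,y,z:[.4878+x*cy-y*sy,-.3461+x*sy+y*cy,z]
print('expect bar',proj(W,[f(-.043,.145,.052),f(.043,.145,.052)]).round(0).tolist(),'balls at stop',proj(W,[[.4878+k*.064*np.cos(-1.54),-.3461+k*.064*np.sin(-1.54),.172] for k in(1,-1)]).round(0).tolist())
n,l,st,ce=cv2.connectedComponentsWithStats((g<35).astype(np.uint8))
print([(st[i].tolist(),ce[i].round(1).tolist()) for i in range(1,n) if 60<st[i][4]])
E
python3 chk.py
```

```text
[ 0.48696732 -0.27658048  0.31737537] [ 3.14038760e+00 -4.78724037e-04  6.93912818e-02] 81.4
expect bar [[221.0, 218.0], [213.0, 142.0]] balls at stop [[450.0, 205.0], [291.0, 199.0]]
[([211, 142, 15, 74, 583], [218.1, 179.6]), ([357, 185, 23, 16, 147], [366.5, 190.2]), ([282, 190, 20, 21, 336], [292.4, 199.7]), ([446, 196, 18, 20, 238], [454.1, 205.1]), ([0, 266, 560, 154, 40089], [281.9, 370.9])]
top 162.5 [ 0.63  -0.017  0.02 ]
scene 130.0 [ 0.528 -0.291  0.02 ]
[ 0.48706638 -0.2766558   0.31743808] [ 3.14021113e+00 -6.54340212e-04  7.10312995e-02] 81.55 0.599746682929717
```

The tray bar is in its home position, the T-bar is at its stop at the expected height, and the bench is clear. Handing in.

```bash
python3 -c "
from station import env
print(env.close_job())"
```

```text
the job is handed in; nothing more can be done
None
```

Done and handed in after about 82 s: the three covers lie flat in nests 1, 2 and 4, the tray is home against the back stops, and the screw is wound tight to its stop.

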